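Stow two racks of vials as one stack under the low bench shelf

TASK

Stow the new vials with the others: lay the grey divider sheet squarely on the caps of the vial rack that stands in front of the low wire shelf, and gently set the second rack squarely on the sheet. Then slide the finished stack along the bench, without lifting it, into the gap under the shelf between the stored stack and the carton, until it stands square against the rear rail, and leave all the other things where they are.

Things in the scene. Friction and masses are not known exactly. Their poses are not given: they have to be found in the camera images.
- rack_low: lower rack: white plastic vial rack, 66 (x) x 112 (y) mm, on the bench in front of the shelf, with 4 x 7 small amber vials with aluminium caps. Upright-sided block 26 mm high; flat cap tops 38 mm above the bench. About 0.3 kg. Origin: centre of its underside, z up; a long side faces the shelf, up to 12 degrees from square; its centre is 105 to 135 mm before the deck's front edge
- rack_top: second rack, same as the first (66 x 112 mm, block 26 mm, cap tops 38 mm high), about 0.26 kg (may vary by a third), on the bench to one side, left or right, its long side roughly along the robot's x. Origin: centre of its underside, own x across the 66 mm, to be gripped by the white block's long sides. May be put on either way round
- sheet: divider sheet: stiff flat grey plastic, 66 (x) x 112 (y) x 5 mm, 40 g. It lies on a cardboard box 30 mm high at the other side of the bench from the second rack; its edges stand out 6 to 10 mm beyond the box all round, so fingertips can reach below them. Origin: centre of its underside, own x across the 66 mm. May be put on either way round
- sheet_box: cardboard box under the sheet, 48 (x) x 98 (y) x 30 mm, 0.45 kg, loose on the bench. Origin: centre of its underside. Only to be left roughly where it is
- shelf: low steel wire shelf fixed on the bench, open front to the robot (-x), yaw within 5 degrees. Origin: at bench height below its middle. Deck 120 mm deep (own x -60 to +60 mm), 448 mm wide, underside 130 mm and top 142 mm above the bench; small stock at both ends of it up to 210 mm above the bench. Legs 12 mm thick at own y = -215 and +215 mm
- deck_front (a point): middle of the deck's front edge, at its underside, 130 mm above the bench. A finished stack is 81 mm high and passes below; when home its near face is 21 mm inside this edge, so an upright gripper would meet the deck: lean the tool back towards the robot
- rail (a point): middle of the rear rail, the fixed round steel bar 12 mm thick that runs along the shelf's y at the bench, its axis 14 mm above the bench; the stack stops against its front face, 6 mm before this point
- bay (a point): where the lower rack's origin lies when the stack is home: at bench height under the shelf, mid-gap, 33 mm in front of the rear rail's front face (39 mm before its axis). Axes as the shelf's. The gap between stored stack and carton is about 160 mm wide, for a stack 112 mm wide
- stored: stack already stored under the shelf on the left (+y) of the gap: two such racks with a sheet between as one piece, 66 x 112 x 81 mm, 0.6 kg, loose. Origin: centre of its underside
- carton: cardboard carton under the shelf on the right (-y) of the gap, 66 (x) x 100 (y) x 72 mm, 0.6 kg, loose. Origin: centre of its underside
- cap_tin: flat round aluminium tin, 60 mm diameter, 24 mm high, loose on the bench to the left (+y) of the lower rack. Origin: centre of its underside
- timer: flat white bench timer 58 x 66 x 17 mm, loose, on the bench to the right (-y) of the lower rack. Origin: centre of its underside
- crimper: steel hand crimping pliers lying on the bench at the right, about 190 x 50 mm and 25 mm high. Origin on the bench below their middle
- bottle: amber reagent bottle standing at the left, 60 mm diameter, 130 mm high. Origin: centre of its underside
- beaker: glass beaker standing at the right, 68 mm diameter, 85 mm high. Origin: centre of its underside
Things that resemble listed ones, but are neither listed nor needed, are in the scene too. Of the things that look like the sheet, the smaller one is meant. Leave any purple look-alike of the rack_top alone.

How it is judged:
By the outcome, as a careful person would: the job done as asked, in the order asked, and still so for the second after the job is handed in, with the robot touching nothing.
It also fails if it takes over 72 s, if anything falls off the work surface, if the arm or the gripper's body presses on something with over 40 N, if the wrist force passes 120 N, or if a joint passes its speed limit or range.

ROBOT

A 6-joint arm with a two-finger parallel gripper is mounted at the origin on the work surface. World frame = base frame: x ahead of the robot, y to its left, z up, the work surface at z = 0. Lengths are in m, angles in rad, forces in N, time in s.
With the tool pointing down it reaches from about 0.35 to 0.775 m from the base axis. Payload 5.5 kg.
Tool frame: the origin (TCP) lies at the very end of the fingers, on their centre line; the grasp point (between the pads) lies 19 mm behind it; z points along the fingers, y is the direction in which the jaws open and shut (so a half turn about z gives the same grasp; the last joint's range is limited). The gripper opens to 85 mm and grips with 20 to 120 N. Pads are 22 mm wide; open, the fingers measure 114 mm over their backs; the gripper's body (76 mm by 85 mm) begins 54 mm behind the grasp point. The pads swing forward as they close: fully open they stand 13 mm farther back than shut.
Start: joints at [1.125, 0.313, 0.046, 1.304, 0, 1.431], TCP at [0.173, 0.548, 0.231] pointing down, gripper open.
Joint ranges: [-2.76, 2.76], [-0.86, 1.69], [-1.03, 1.26], [-2.2, 2.34], [-1.47, 1.5], [-3.14, 3.14]. Speed limits (rad/s): [2.57, 2.57, 3.14, 3.14, 3.14, 3.14].

INTERFACE

Orientations are given as a unit quaternion [w, x, y, z].
In Python, from workcell import env gives the robot as it stands. The module is installed in compiled form; this text tells all that it offers.
- The arm moves only by the shell command python3 -m pendant 'ROWS' [FORCE]. ROWS is JSON, a list of rows, each an object with "fingers": the finger opening in mm, from 0 to 85.4; "delta_pos": the shift along the tool's x, y, z in mm, a list of three; "angular": the turn, a rotation vector about the tool's x, y, z in rad, a list of three. In form: [{"fingers": fingers, "delta_pos": [x, y, z], "angular": [ax, ay, az]}, ...]. A call has 1 to 12 rows; each row shifts and turns the commanded pose from where the row before left it, along the tool's axes as they then stand; what a row does not reach is not made up. A row lasts 1/10 s, in which the tool goes at most 50 mm and 8.59 degrees, less where a joint would pass 70% of its speed; a pose out of reach is approached as far as the arm can. A call is refused whole if a number of a shift passes 50 or a number of a turn 0.15, either way. A call with a gripper value outside its range is refused whole. The fingers move at their own pace and stop on an object; FORCE is the grip in N (left out, the last holds). Time passes only in rows, so rows that do not move let the fingers close. It gives the time, the measured TCP pose, the force and the opening at its end, in the units of the state.
- env.get_state(): the state, without advancing time (a new reading comes with each control period).
- env.read_camera(name): name is "scene" or "top" or "wrist"; returns the picture (420x560x3 uint8, blue, green, red); there is no depth.
- env.camera_params(name): a dict with "fx", "fy", "cx", "cy" (pixels), "view" (4x4, takes a point from world to camera coordinates). Camera axes: x right, y up, looking along -z (the intrinsics and any distortion apply to the point x, -y, -z); pixel columns grow to the right and rows downward; lengths in m; the calibration is good to about 2 mm. A picture is of the moment at which its call begins: read the wrist's pose just before it. camera_params takes no time and is no camera call; for the wrist camera it gives the pose at the moment of the call.
- env.hand_in(): hands the job in, once; it reports no verdict.
The state is a dict: "clock": time; "joint_pos": joint angles; "qvel": joint speeds; "tau": joint torques, N m; "tcp_pos": TCP position; "orientation": TCP orientation; "wrist_force": force on the tool from outside, world axes, zero at the start; "ft_torque": the same for the moment, N m; "finger_gap": finger opening in m.
Only numpy, scipy, OpenCV 4.12 (cv2) and the standard library are available. Lean on these libraries where they do the work, as an engineer would, in place of code of your own. Each camera call takes 0.05 s, during which the arm holds its last target. There are 200 camera calls.

## Working session

There is one attempt and no reset: what is moved stays moved. The work goes in short steps, Python scripts to look and compute and a shell command to move; the robot and the scene stay as the last step left them, time stands still between calls to the robot, and variables do not carry over. Pictures are saved under pics/ and viewed, about 8 in all and at most 12, crops included, and the job is handed in when it is done.

```bash
mkdir -p pics; cat > h.py <<'E'
import numpy as np, cv2
from workcell import env
def grab(n,save=None):
    p=env.camera_params(n); im=env.read_camera(n)
    if save: cv2.imwrite(save,im)
    return im,p
def ray(p,u,v):
    V=np.array(p["view"]); R=V[:3,:3]; t=V[:3,3]
    d=np.array([(u-p["cx"])/p["fx"],-(v-p["cy"])/p["fy"],-1.])
    return -R.T@t, R.T@d
def onz(p,u,v,z):
    o,d=ray(p,u,v); return o+d*(z-o[2])/d[2]
def tri(r1,r2):
    (o1,d1),(o2,d2)=r1,r2
    A=np.stack([d1,-d2],1); s=np.linalg.lstsq(A,o2-o1,rcond=None)[0]
    a=o1+d1*s[0]; b=o2+d2*s[1]; return (a+b)/2, np.linalg.norm(a-b)
def proj(p,X):
    V=np.array(p["view"]); c=V[:3,:3]@np.asarray(X)+V[:3,3]
    return p["cx"]+p["fx"]*c[0]/-c[2], p["cy"]+p["fy"]*-c[1]/-c[2]
E
python3 - <<'E'
from h import *
s=env.get_state()
for k,v in s.items(): print(k,np.round(v,3))
for n in("scene","top","wrist"):
    im,p=grab(n,f"pics/{n}0.png"); print(n,{k:np.round(v,3).tolist() for k,v in p.items()})
a=cv2.imread("pics/scene0.png");b=cv2.imread("pics/top0.png")
E
```

```text
clock 0.0
joint_pos [ 1.125  0.314  0.045  1.304 -0.     1.431]
qvel [ 0.    -0.002  0.001  0.002  0.    -0.001]
tau [-1.0000e-03 -4.8063e+01  2.9853e+01  1.9000e-02 -0.0000e+00  0.0000e+00]
tcp_pos [0.173 0.548 0.23 ]
orientation [-0.     0.152  0.988 -0.001]
wrist_force [-0.165 -0.079 -1.158]
ft_torque [-0.027  0.006  0.027]
finger_gap 0.085
scene {'fx': 465.228, 'fy': 465.228, 'cx': 281.956, 'cy': 213.186, 'view': [[-0.773, 0.634, 0.006, 0.394], [-0.597, -0.732, 0.328, 0.285], [0.212, 0.25, 0.945, -1.677], [0.0, 0.0, 0.0, 1.0]]}
top {'fx': 426.646, 'fy': 426.646, 'cx': 282.889, 'cy': 202.927, 'view': [[0.027, -1.0, -0.009, 0.017], [0.996, 0.026, 0.086, -0.527], [-0.086, -0.012, 0.996, -1.228], [0.0, 0.0, 0.0, 1.0]]}
wrist {'fx': 295.9, 'fy': 295.9, 'cx': 278.925, 'cy': 211.432, 'view': [[0.301, 0.954, -0.002, -0.574], [-0.921, 0.29, -0.261, 0.034], [-0.249, 0.08, 0.965, -0.379], [0.0, 0.0, 0.0, 1.0]]}
```

View pics/top0.png

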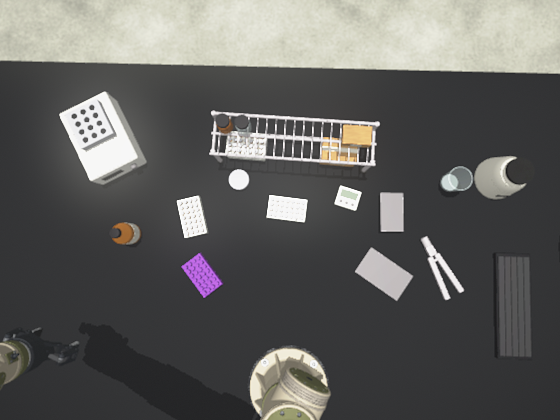

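View pics/scene0.png

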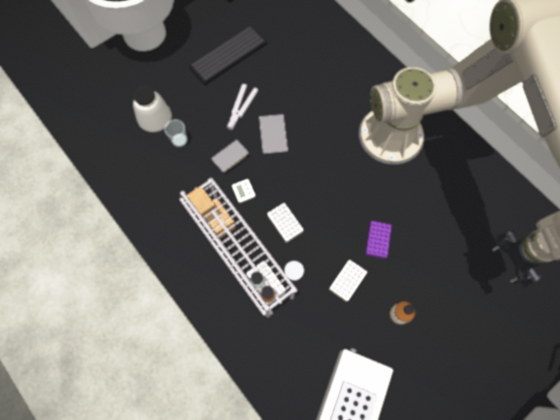

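Candidates (top picture):
- **Sheet:** grey sheets at (392,212), the smaller, and (384,274), the larger. I choose (392,212).
- **rack_top:** white rack at (192,216) and the purple look-alike at (202,275). I choose the white one.
- **rack_low:** white rack at (287,208), between the tin at (239,179) and the timer at (347,197).

Next I measure all of these in both views.

```bash
cat > m.py <<'E'
from h import *
def blob(im,kind,near,r=60):
    hsv=cv2.cvtColor(im,cv2.COLOR_BGR2HSV); v=hsv[...,2]; s=hsv[...,1]
    m=((v>90)&(s<90)).astype(np.uint8)
    m=cv2.morphologyEx(m,cv2.MORPH_CLOSE,np.ones((5,5)))
    cs,_=cv2.findContours(m,cv2.RETR_EXTERNAL,cv2.CHAIN_APPROX_NONE)
    cs=[c for c in cs if cv2.contourArea(c)>100]
    return min(cs,key=lambda c:np.hypot(*(np.array(cv2.minAreaRect(c)[0])-near)))
def rect(p,c,z):
    P=np.array([onz(p,*q[0],z)[:2]*1000 for q in c],np.float32)
    (x,y),(w,h),a=cv2.minAreaRect(P)
    if w<h: w,h,a=h,w,a+90
    return x,y,w,h,(a+90)%180-90   # a: heading of long side
E
python3 - <<'E'
from m import *
T,pt=grab("top");S,ps=grab("scene")
for n,a,b,z in[("low",(287,208),(285,222),.03),("toprack",(192,216),(349,280),.03),("sheet",(392,212),(230,155),.035),("big",(384,274),(273,133),.0),("tin",(239,179),(294,270),.024),("timer",(347,197),(243,190),.017)]:
    ct,cs=blob(T,0,a),blob(S,0,b)
    X,e=tri(ray(pt,*cv2.minAreaRect(ct)[0]),ray(ps,*cv2.minAreaRect(cs)[0]))
    print(n,"tri",np.round(X*1000),round(e*1000,1),"top",np.round(rect(pt,ct,z),1),"scene",np.round(rect(ps,cs,z),1))
# shelf posts
for n,px in[("deckcornerL",(212,153)),("R",(374,165)),("TL",(214,113)),("TR",(377,124))]:
    print(n,np.round(onz(pt,*px,.142)*1000))
c1=cv2.resize(T[90:310,160:440],None,fx=2.8,fy=2.8,interpolation=cv2.INTER_CUBIC)
cv2.imwrite("pics/c1.png",c1)
E
```

```text
low tri [512.  19.  18.] 0.7 top [510.7  19.4 114.7  69.5  84.4] scene [514.5  21.3 123.6  77.7  84.1]
toprack tri [481. 297.  19.] 0.7 top [480.  294.8 115.7  72.3  14.8] scene [483.  297.2 123.5  74.9  15. ]
sheet tri [ 509. -285.   30.] 0.2 top [ 5.088e+02 -2.841e+02  1.141e+02  6.660e+01  4.000e-01] scene [ 510.4 -283.1  117.3   74.3    1.6]
big tri [ 328. -271.   -2.] 1.8 top [ 328.5 -269.9  150.4   89.7   56.7] scene [ 329.3 -272.3  155.2   93.5   56.9]
tin tri [565. 112. 335.] 43.0 top [593.6 163.3  62.   59.4 -88.5] scene [513.2  19.8 124.1  78.   84.1]
timer tri [ 543. -146.  280.] 64.9 top [ 547.4 -159.2   69.5   61.    72.9] scene [ 506.5 -291.3  118.8   75.2    1.6]
deckcornerL [645. 223. 142.]
R [ 624. -211.  142.]
TL [755. 222. 142.]
TR [ 736. -218.  142.]
```

View pics/c1.png

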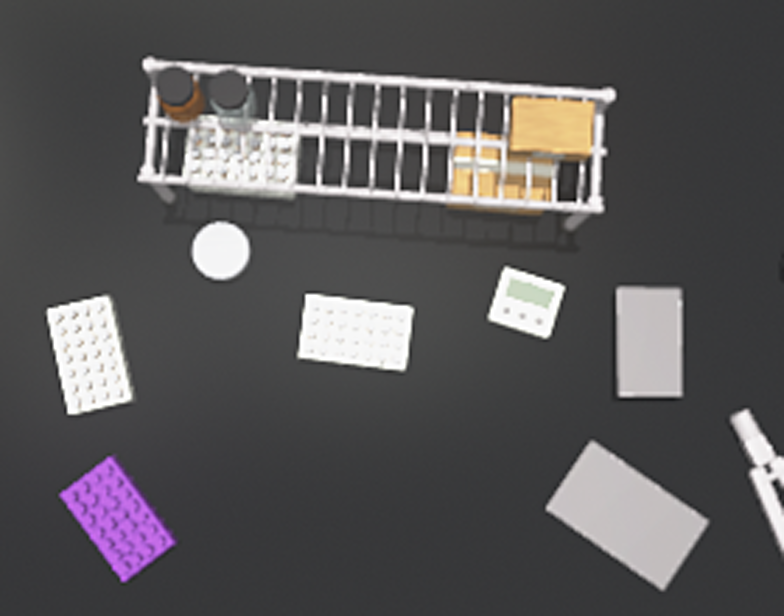

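The crop confirms the choices: a white 4x7 rack at the left, rack_low in front of the gap, and the smaller grey sheet at the right, about 30 mm up. I'm moving to the sheet now.

```bash
python3 -m pendant '[{"fingers":85,"delta_pos":[-30,-40,0],"angular":[0,0,-0.1]},{"fingers":85,"delta_pos":[-30,-40,0],"angular":[0,0,-0.1]},{"fingers":85,"delta_pos":[-30,-40,0],"angular":[0,0,-0.105]},{"fingers":85,"delta_pos":[-34,-36,0],"angular":[0,0,0]},{"fingers":85,"delta_pos":[-34,-36,0],"angular":[0,0,0]},{"fingers":85,"delta_pos":[-34,-36,0],"angular":[0,0,0]},{"fingers":85,"delta_pos":[-34,-36,0],"angular":[0,0,0]},{"fingers":85,"delta_pos":[-34,-36,0],"angular":[0,0,0]},{"fingers":85,"delta_pos":[-34,-36,0],"angular":[0,0,0]},{"fingers":85,"delta_pos":[-34,-36,0],"angular":[0,0,0]},{"fingers":85,"delta_pos":[-10,-48,0],"angular":[0,0,0]},{"fingers":85,"delta_pos":[0,-49,0],"angular":[0,0,0]}]' 25
python3 -m pendant '[{"fingers":85,"delta_pos":[0,-49,0],"angular":[0,0,0]},{"fingers":85,"delta_pos":[0,-49,0],"angular":[0,0,0]},{"fingers":85,"delta_pos":[0,-49,0],"angular":[0,0,0]},{"fingers":85,"delta_pos":[0,-49,0],"angular":[0,0,0]},{"fingers":85,"delta_pos":[0,-49,0],"angular":[0,0,0]},{"fingers":85,"delta_pos":[0,0,20],"angular":[0,0,0]},{"fingers":85,"delta_pos":[0,0,0],"angular":[0,0,0]}]' 
cat > go.py <<'E'
from h import *
import sys
from scipy.spatial.transform import Rotation as R
def pose():
    s=env.get_state(); q=s["orientation"]
    return np.array(s["tcp_pos"])*1000, R.from_quat([q[1],q[2],q[3],q[0]]), s
def togo(x,y,z,hy=None,lean=0):
    """shift in tool axes (as they stand) to world mm; rotvec in tool axes to tool-y heading hy deg; lean = tool tilt about tool y"""
    p,r,s=pose(); d=r.inv().apply(np.array([x,y,z])-p)
    out=[np.round(p,1),"togo",np.round(d,1)]
    if hy is not None:
        h=np.radians(hy); Y=np.array([np.cos(h),np.sin(h),0]); Z=np.array([0,0,-1.]); X=np.cross(Y,Z)
        t=R.from_matrix(np.stack([X,Y,Z],1))*R.from_euler('y',lean,degrees=True)
        out+=["rot",np.round((r.inv()*t).as_rotvec(),4), "heading now",np.round(np.degrees(np.arctan2(*r.as_matrix()[:2,1][::-1])),2)]
    print(*out,"gap",round(s["finger_gap"]*1000,1),"F",np.round(s["wrist_force"],1),"t",round(s["clock"],2))
E
python3 - <<'E'
from go import *
togo(509,-285,160,90)
im,p=grab("wrist","pics/w1.png")
E
```

```text
clock: 1.45
tcp_pos: [0.4858, 0.0617, 0.2309]
orientation: [0.0, 0.0, 1.0, -0.0]
wrist_force: [1.1, 0.3, -0.0]
finger_gap: 0.085
clock: 2.15
tcp_pos: [0.4824, -0.1822, 0.209]
orientation: [-0.002, 0.002, 1.0, 0.001]
wrist_force: [-0.4, 0.6, 0.2]
finger_gap: 0.0851
[ 482.4 -182.2  209. ] togo [ -27.2 -102.9   48.6] rot [ 0.0024 -0.0037 -0.0041] heading now 89.76 gap 85.1 F [-0.4  0.6  0.2] t 2.15
```

View pics/w1.png

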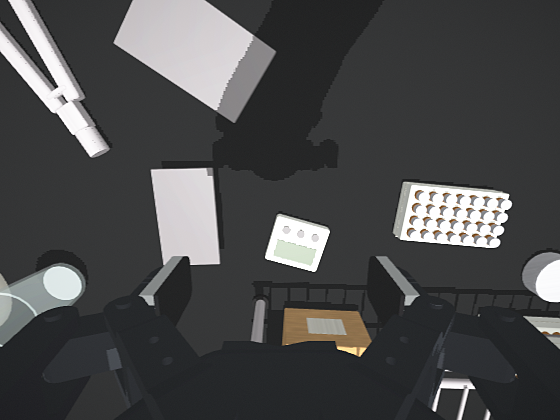

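The wrist view shows the sheet at (185,215), its corners clear, standing off its shadow. rack_low is at (455,213) with the timer between them. I'm moving over the sheet and taking a second view.

```bash
python3 -m pendant '[{"fingers":85,"delta_pos":[-10,-45,0],"angular":[0,0,0]},{"fingers":85,"delta_pos":[-10,-45,0],"angular":[0,0,0]},{"fingers":85,"delta_pos":[-7,-13,0],"angular":[0,0,0]},{"fingers":85,"delta_pos":[0,0,0],"angular":[0,0,0]}]' 
python3 - <<'E'
from go import *
from m import blob,rect
def br(im,near,th=90):
    g=im.max(2); m=(g>th).astype(np.uint8)
    cs,_=cv2.findContours(m,cv2.RETR_EXTERNAL,cv2.CHAIN_APPROX_NONE)
    cs=[c for c in cs if cv2.contourArea(c)>300]
    return min(cs,key=lambda c:np.hypot(*(np.array(cv2.minAreaRect(c)[0])-near)))
togo(509,-285,160,90)
im2,p2=grab("wrist","pics/w2.png")
u,v=proj(p2,[.509,-.285,.035]); print("expect",u,v)
c=br(im2,(u,v)); print("rect",cv2.minAreaRect(c),np.round(rect(p2,c,.035),1))
np.save("w2c.npy",c)
E
```

```text
clock: 2.6
tcp_pos: [0.512, -0.2852, 0.2116]
orientation: [0.0, 0.001, 1.0, -0.0]
wrist_force: [0.2, -0.7, 0.4]
finger_gap: 0.0851
[ 512.  -285.2  211.6] togo [ 3.1  0.2 51.6] rot [-0.0005  0.0007 -0.001 ] heading now 89.94 gap 85.1 F [ 0.2 -0.7  0.4] t 2.6
expect 279.3344533706047 190.24055220379375
rect ((278.8768615722656, 188.34246826171875), (100.41991424560547, 62.24755096435547), 88.85424041748047) [ 509.5 -285.6  112.    66.6    1.4]
```

View pics/w2.png

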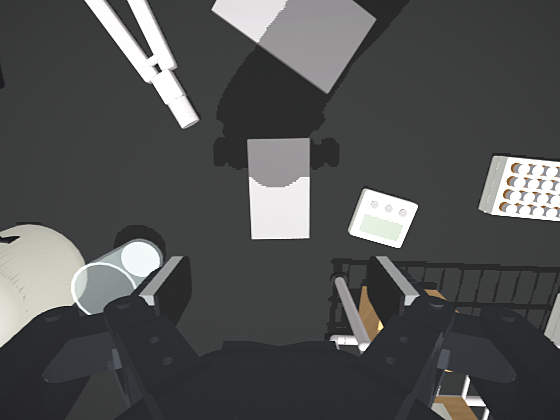

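```bash
python3 - <<'E'
from go import *
p,r,s=pose(); cp=env.camera_params("wrist")
for u,v,y in[(189,258,-42.5),(371,258,42.5),(166,318,-42.5),(394,318,42.5),(140,297,-42.5)]:
    o,d=ray(cp,u,v); ot=r.inv().apply(o*1000-p); dt=r.inv().apply(d)
    print(u,v,np.round(ot+dt*(y-ot[1])/dt[1],1))
togo(509.5,-285.6,60,91.4)
E
```

```text
189 258 [  8.1 -42.5 -14.5]
371 258 [  9.   42.5 -16.5]
166 318 [ -1.9 -42.5 -46.6]
394 318 [ -1.1  42.5 -47.6]
140 297 [ 16.9 -42.5 -63. ]
[ 511.4 -283.7  211.6] togo [  1.9  -2.  151.6] rot [ 0.0004  0.     -0.0245] heading now 90.0 gap 85.0 F [-0.3  0.2 -0. ] t 2.65
```

```bash
python3 -m pendant '[{"fingers":85,"delta_pos":[2,-1,40],"angular":[0,0,-0.0245]},{"fingers":85,"delta_pos":[0,0,40],"angular":[0,0,0]},{"fingers":85,"delta_pos":[0,0,40],"angular":[0,0,0]},{"fingers":85,"delta_pos":[0,0,30],"angular":[0,0,0]},{"fingers":85,"delta_pos":[0,0,0],"angular":[0,0,0]},{"fingers":85,"delta_pos":[0,0,0],"angular":[0,0,0]}]'
python3 - <<'E'
from go import *
for i in range(4):
    togo(509.5,-285.6,14.5,91.4)
    im,p=grab("wrist","pics/w3.png")
E
```

```text
clock: 3.25
tcp_pos: [0.509, -0.2837, 0.0621]
orientation: [-0.0, -0.013, 1.0, 0.0]
wrist_force: [0.1, 0.7, -0.2]
finger_gap: 0.085
[ 509.  -283.7   62.1] togo [-0.5 -2.  47.6] rot [ 0.0007 -0.0005  0.0013] heading now 91.47 gap 85.0 F [ 0.1  0.7 -0.2] t 3.25
[ 510.  -284.7   63.3] togo [ 0.6 -0.8 48.8] rot [-0.0011  0.0017  0.0009] heading now 91.45 gap 85.4 F [0.5 0.4 0.2] t 3.3
[ 510.4 -285.4   63.8] togo [ 1.1 -0.1 49.3] rot [-0.0021  0.0028  0.0005] heading now 91.43 gap 85.1 F [ 1.2 -1.3  0.6] t 3.35
[ 510.6 -285.8   63.9] togo [ 1.2  0.3 49.4] rot [-0.0025  0.0033  0.0001] heading now 91.41 gap 85.1 F [-0.7  0.1  0.8] t 3.4
```

View pics/w3.png

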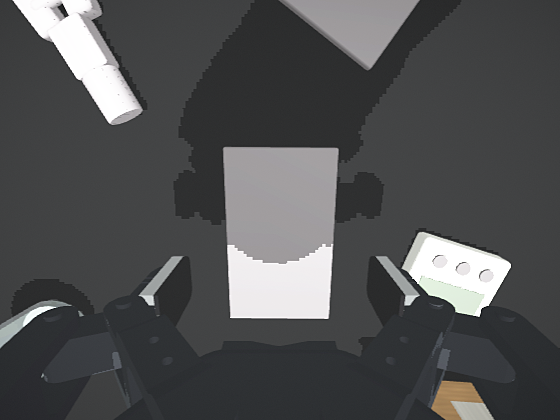

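The sheet is centred between the fingers: its edges run at about u=224–338 and the fingertips are at 188 and 371. I'm descending and gripping.

```bash
python3 -m pendant '[{"fingers":85,"delta_pos":[1,0,25],"angular":[0,0,0]},{"fingers":85,"delta_pos":[0,0,15],"angular":[0,0,0]},{"fingers":85,"delta_pos":[0,0,9],"angular":[0,0,0]},{"fingers":85,"delta_pos":[0,0,0],"angular":[0,0,0]},{"fingers":85,"delta_pos":[0,0,0],"angular":[0,0,0]},{"fingers":60,"delta_pos":[0,0,0],"angular":[0,0,0]},{"fingers":60,"delta_pos":[0,0,0],"angular":[0,0,0]},{"fingers":60,"delta_pos":[0,0,0],"angular":[0,0,0]},{"fingers":60,"delta_pos":[0,0,0],"angular":[0,0,0]},{"fingers":60,"delta_pos":[0,0,0],"angular":[0,0,0]}]' 25
python3 -c "
from go import *
togo(509.5,-285.6,14.5,91.4)"
```

```text
clock: 4.45
tcp_pos: [0.5087, -0.2859, 0.0136]
orientation: [0.001, -0.012, 1.0, -0.001]
wrist_force: [-1.4, -0.4, 5.8]
finger_gap: 0.0654
[ 508.7 -285.9   13.6] togo [-0.8  0.2 -0.9] rot [-0.0013  0.0018 -0.0007] heading now 91.36 gap 65.4 F [-1.4 -0.4  5.8] t 4.45
```

```bash
python3 -m pendant '[{"fingers":60,"delta_pos":[0,0,-10],"angular":[0,0,0]},{"fingers":60,"delta_pos":[0,0,-25],"angular":[0,0,0]},{"fingers":60,"delta_pos":[0,0,-40],"angular":[0,0,0]},{"fingers":60,"delta_pos":[0,0,-40],"angular":[0,0,0]},{"fingers":60,"delta_pos":[0,0,-40],"angular":[0,0,0]},{"fingers":60,"delta_pos":[0,40,-20],"angular":[0,0,0]},{"fingers":60,"delta_pos":[0,45,0],"angular":[0,0,0]},{"fingers":60,"delta_pos":[0,40,0],"angular":[0,0,0]},{"fingers":60,"delta_pos":[0,0,0],"angular":[0,0,0]},{"fingers":60,"delta_pos":[0,0,0],"angular":[0,0,0]},{"fingers":60,"delta_pos":[0,0,0],"angular":[0,0,0]}]'
python3 - <<'E'
from go import *
import pickle
for i in range(4): env.read_camera("scene")
togo(509.5,-160,190,91.4)
im,p=grab("wrist","pics/w4.png"); pickle.dump(p,open("w4.pkl","wb"))
E
```

```text
clock: 5.55
tcp_pos: [0.5052, -0.161, 0.1876]
orientation: [0.0, -0.012, 1.0, -0.0]
wrist_force: [0.3, -0.9, -0.2]
finger_gap: 0.0654
[ 504.9 -161.4  187.1] togo [-4.6  1.3 -2.9] rot [ 0.0001 -0.0003 -0.0023] heading now 91.27 gap 65.2 F [ 0.4 -0.3 -0.9] t 5.75
```

View pics/w4.png

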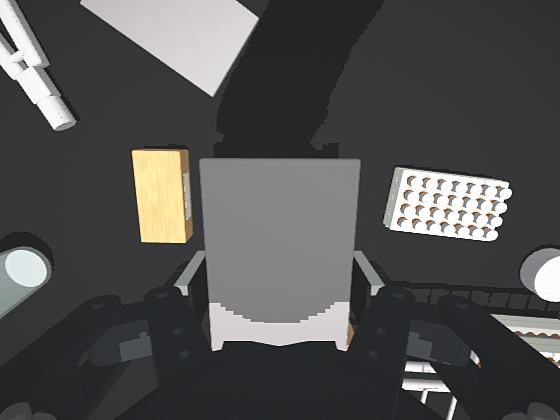

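```bash
python3 - <<'E'
from go import *
from m import rect,blob
import pickle
p=pickle.load(open("w4.pkl","rb")); im=cv2.imread("pics/w4.png")
x0,y0,k=375,150,5
cr=cv2.resize(im[y0:260,x0:530],None,fx=k,fy=k,interpolation=cv2.INTER_CUBIC)
cv2.imwrite("pics/c4.png",cr)
hsv=cv2.cvtColor(cr,cv2.COLOR_BGR2HSV)
m=((hsv[...,2]>235)&(hsv[...,1]<25)).astype(np.uint8)
n,l,st,ce=cv2.connectedComponentsWithStats(m)
good=[i for i in range(1,n) if 700<st[i,4]<4000]
print(n,len(good),[int(st[i,4]) for i in range(1,n) if st[i,4]>150])
T,pt=grab("top");c=blob(T,0,(287,208));print("top z26",np.round(rect(pt,c,.026),1))
E
```

```text
6 0 [112158]
top z26 [510.9  19.5 115.   69.4  84.4]
```

View pics/c4.png

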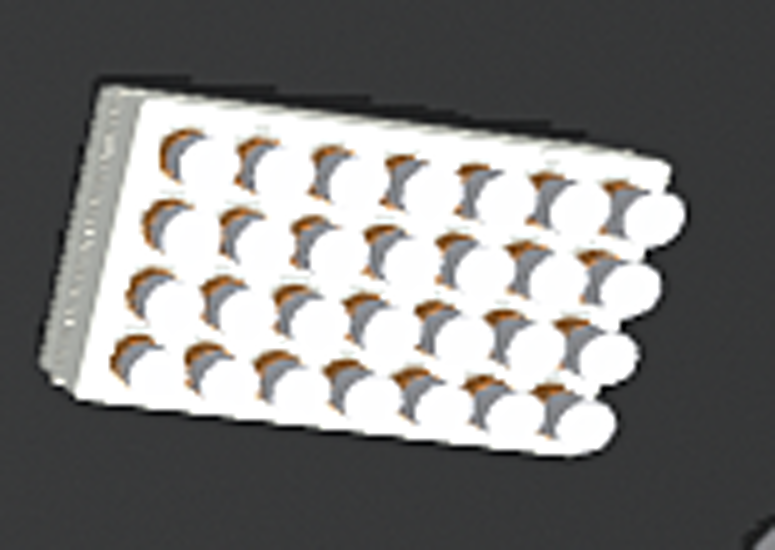

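```bash
python3 - <<'E'
from go import *
import pickle
p=pickle.load(open("w4.pkl","rb"))
f=lambda x,y,z: onz(p,375+(x+.5)/5-.5,150+(y+.5)/5-.5,z)*1000
C=np.array([f(*q,.038) for q in[(205,160),(655,215),(585,425),(147,370)]]);
print(np.round(C[:,:2],1),"mean",np.round(C.mean(0),1)); 
for a,b in((0,1),(3,2),(3,0),(2,1)):
    d=C[b]-C[a]; print(round(np.hypot(*d[:2]),1),round(np.degrees(np.arctan2(d[1],d[0])),1))
B=np.array([f(*q,.026) for q in[(140,97),(668,160),(77,398),(570,457)]])
print("block",np.round(B[:,:2],1),np.round(np.linalg.norm(B[2]-B[0]),1),np.degrees(np.arctan2(*(B[1]-B[0])[:2][::-1])),np.degrees(np.arctan2(*(B[3]-B[2])[:2][::-1])),np.degrees(np.arctan2(*(B[0]-B[2])[:2][::-1])))
mid=(B[0]+B[2])/2; a=np.radians(84); print("centre",mid[:2]+56*np.array([np.cos(a),np.sin(a)]))
togo(510.9,19.5,100,174)
E
```

```text
[[484.6 -25.8]
 [493.8  66.3]
 [538.6  61.6]
 [528.6 -31.6]] mean [511.4  17.6  38. ]
92.5 84.3
93.7 83.9
44.3 172.5
45.1 174.0
block [[473.8 -35.4]
 [484.4  75.8]
 [538.9 -40.5]
 [550.1  69.1]] 65.3 84.5566188188867 84.16064893298685 175.50341060018462
centre [512.19206657  17.75700736]
[ 504.9 -161.1  187. ] togo [-10.1 180.4  87.1] rot [ 5.0000e-04 -1.0000e-04 -1.4437e+00] heading now 91.28 gap 65.4 F [-0.7  0.5  0. ] t 5.85
```

```bash
python3 - <<'E'
from go import *
import pickle
cp=pickle.load(open("w4.pkl","rb")); p,r,s=pose(); p=np.array([504.9,-161.4,187.1])
for z in(-15,-19,-23):
  for u,v in[(201,159),(360,159),(211,350),(347,350)]:
    o,d=ray(cp,u,v); ot=r.inv().apply(o*1000-p); dt=r.inv().apply(d)
    print(z,np.round(ot+dt*(z-ot[2])/dt[2],1))
E
```

```text
-15 [ 54.2 -33.5 -15. ]
-15 [ 54.2  34.6 -15. ]
-15 [-42.8 -35.1 -15. ]
-15 [-42.9  34.8 -15. ]
-19 [ 54.6 -32.4 -19. ]
-19 [ 54.5  33.5 -19. ]
-19 [-39.5 -34.  -19. ]
-19 [-39.5  33.7 -19. ]
-23 [ 54.9 -31.4 -23. ]
-23 [ 54.9  32.4 -23. ]
-23 [-36.1 -32.9 -23. ]
-23 [-36.1  32.6 -23. ]
```

```bash
python3 -m pendant '[{"fingers":60,"delta_pos":[-2.5,44.5,0],"angular":[0,0,-0.145]},{"fingers":60,"delta_pos":[0,0,0],"angular":[0,0,-0.145]},{"fingers":60,"delta_pos":[0,0,0],"angular":[0,0,-0.145]},{"fingers":60,"delta_pos":[0,0,0],"angular":[0,0,-0.145]},{"fingers":60,"delta_pos":[0,0,0],"angular":[0,0,-0.145]},{"fingers":60,"delta_pos":[0,0,0],"angular":[0,0,-0.145]},{"fingers":60,"delta_pos":[0,0,0],"angular":[0,0,-0.145]},{"fingers":60,"delta_pos":[0,0,0],"angular":[0,0,-0.145]},{"fingers":60,"delta_pos":[0,0,0],"angular":[0,0,-0.145]},{"fingers":60,"delta_pos":[0,0,0],"angular":[0,0,-0.145]},{"fingers":60,"delta_pos":[0,0,0],"angular":[0,0,0]}]'
python3 -c "
from go import *
togo(511.4,17.2,83,174.3)"
```

```text
clock: 6.95
tcp_pos: [0.5064, -0.1161, 0.1872]
orientation: [-0.0, -0.672, 0.741, 0.0]
wrist_force: [-0.1, 1.1, -0.6]
finger_gap: 0.0649
[ 506.4 -116.1  187.2] togo [-133.2    8.   104.2] rot [0.0002 0.0001 0.0021] heading now 174.42 gap 64.9 F [-0.1  1.1 -0.6] t 6.95
```

```bash
python3 -m pendant '[{"fingers":60,"delta_pos":[-33.3,2,-0],"angular":[0,0,0]},{"fingers":60,"delta_pos":[-33.3,2,26],"angular":[0,0,0]},{"fingers":60,"delta_pos":[-33.3,2,26],"angular":[0,0,0]},{"fingers":60,"delta_pos":[-33.3,2,26],"angular":[0,0,0]},{"fingers":60,"delta_pos":[0,0,26],"angular":[0,0,0]},{"fingers":60,"delta_pos":[0,0,0],"angular":[0,0,0]},{"fingers":60,"delta_pos":[0,0,0],"angular":[0,0,0]},{"fingers":60,"delta_pos":[0,0,0],"angular":[0,0,0]},{"fingers":60,"delta_pos":[0,0,0],"angular":[0,0,0]},{"fingers":60,"delta_pos":[0,0,0],"angular":[0,0,0]}]'
python3 - <<'E'
from go import *
P=[]
for i in range(5):
    togo(511.4,17.2,23,174.3); 
    im,p=grab("scene" if i<4 else "top",f"pics/s5_{i}.png")
a=cv2.imread("pics/s5_3.png");x,y=map(int,proj(env.camera_params("scene"),[.511,.018,.05]))
cv2.imwrite("pics/c5.png",cv2.resize(a[y-50:y+50,x-60:x+60],None,fx=6,fy=6,interpolation=cv2.INTER_CUBIC))
E
```

```text
clock: 7.95
tcp_pos: [0.5123, 0.0169, 0.0845]
orientation: [0.001, -0.671, 0.741, -0.001]
wrist_force: [0.5, -0.7, -0.8]
finger_gap: 0.0655
[512.3  16.9  84.5] togo [-0.2  1.1 61.5] rot [-0.0023  0.      0.0009] heading now 174.35 gap 65.5 F [ 0.5 -0.7 -0.8] t 7.95
[512.1  17.   84.2] togo [-0.1  0.8 61.2] rot [-0.0018  0.      0.0012] heading now 174.37 gap 65.2 F [ 0.2 -0.2 -0.8] t 8.0
[511.9  17.1  84. ] togo [-0.   0.6 61. ] rot [-0.0014  0.      0.0014] heading now 174.38 gap 64.9 F [ 0.2 -1.5 -0.6] t 8.05
[511.7  17.3  83.8] togo [ 0.1  0.4 60.8] rot [-0.001   0.0001  0.0017] heading now 174.4 gap 65.1 F [ 0.7  0.2 -0.5] t 8.1
[511.6  17.3  83.7] togo [ 0.2  0.2 60.7] rot [-0.0006  0.0001  0.0018] heading now 174.41 gap 65.1 F [-1.3  0.6  0.3] t 8.15
```

```bash
python3 -m pendant '[{"fingers":60,"delta_pos":[0,0,20],"angular":[0,0,0]},{"fingers":60,"delta_pos":[0,0,15],"angular":[0,0,0]},{"fingers":60,"delta_pos":[0,0,10],"angular":[0,0,0]},{"fingers":60,"delta_pos":[0,0,6],"angular":[0,0,0]},{"fingers":60,"delta_pos":[0,0,4],"angular":[0,0,0]},{"fingers":60,"delta_pos":[0,0,0],"angular":[0,0,0]},{"fingers":60,"delta_pos":[0,0,0],"angular":[0,0,0]},{"fingers":60,"delta_pos":[0,0,0],"angular":[0,0,0]}]'
python3 -m pendant '[{"fingers":60,"delta_pos":[0,0,2],"angular":[0,0,0]},{"fingers":60,"delta_pos":[0,0,0],"angular":[0,0,0]},{"fingers":60,"delta_pos":[0,0,0],"angular":[0,0,0]}]'
python3 -m pendant '[{"fingers":60,"delta_pos":[0,0,1.5],"angular":[0,0,0]},{"fingers":60,"delta_pos":[0,0,0],"angular":[0,0,0]},{"fingers":60,"delta_pos":[0,0,0],"angular":[0,0,0]}]'
```

```text
clock: 9.0
tcp_pos: [0.5119, 0.0175, 0.0288]
orientation: [0.0, -0.672, 0.741, -0.0]
wrist_force: [0.0, 0.2, -0.4]
finger_gap: 0.0654
clock: 9.3
tcp_pos: [0.5114, 0.0176, 0.0263]
orientation: [0.0, -0.672, 0.741, -0.0]
wrist_force: [0.1, 0.0, -0.9]
finger_gap: 0.0651
clock: 9.6
tcp_pos: [0.5113, 0.0176, 0.0247]
orientation: [-0.0, -0.672, 0.741, 0.0]
wrist_force: [0.5, 0.1, 0.3]
finger_gap: 0.0651
```

```bash
python3 -m pendant '[{"fingers":60,"delta_pos":[0,0,1],"angular":[0,0,0]},{"fingers":60,"delta_pos":[0,0,0],"angular":[0,0,0]},{"fingers":60,"delta_pos":[0,0,0],"angular":[0,0,0]}]'
python3 -m pendant '[{"fingers":60,"delta_pos":[0,0,1],"angular":[0,0,0]},{"fingers":60,"delta_pos":[0,0,0],"angular":[0,0,0]},{"fingers":60,"delta_pos":[0,0,0],"angular":[0,0,0]}]'
python3 -c "
from go import *
togo(511.4,17.2,23,174.3)"
```

```text
clock: 9.9
tcp_pos: [0.5113, 0.0176, 0.0237]
orientation: [0.0, -0.672, 0.741, 0.0]
wrist_force: [0.2, 0.2, -0.3]
finger_gap: 0.0654
clock: 10.2
tcp_pos: [0.5113, 0.0176, 0.0227]
orientation: [-0.0, -0.672, 0.741, 0.0]
wrist_force: [-0.7, 0.5, -1.1]
finger_gap: 0.0651
[511.3  17.6  22.7] togo [ 0.4 -0.1 -0.3] rot [0.0001 0.0001 0.0024] heading now 174.44 gap 65.1 F [-0.7  0.5 -1.1] t 10.2
```

```bash
python3 -m pendant '[{"fingers":60,"delta_pos":[0,0,1],"angular":[0,0,0]},{"fingers":60,"delta_pos":[0,0,0],"angular":[0,0,0]},{"fingers":60,"delta_pos":[0,0,0],"angular":[0,0,0]}]'
python3 -m pendant '[{"fingers":60,"delta_pos":[0,0,0.7],"angular":[0,0,0]},{"fingers":60,"delta_pos":[0,0,0],"angular":[0,0,0]},{"fingers":60,"delta_pos":[0,0,0],"angular":[0,0,0]}]'
```

```text
clock: 10.5
tcp_pos: [0.5113, 0.0176, 0.0217]
orientation: [-0.0, -0.672, 0.741, 0.0]
wrist_force: [-0.4, 0.0, -0.5]
finger_gap: 0.0652
clock: 10.8
tcp_pos: [0.5114, 0.0176, 0.0215]
orientation: [0.0, -0.672, 0.741, -0.0]
wrist_force: [-2.0, -0.5, 5.5]
finger_gap: 0.0652
```

```bash
python3 -m pendant '[{"fingers":72,"delta_pos":[0,0,0],"angular":[0,0,0]},{"fingers":85,"delta_pos":[0,0,0],"angular":[0,0,0]},{"fingers":85,"delta_pos":[0,0,0],"angular":[0,0,0]},{"fingers":85,"delta_pos":[0,0,0],"angular":[0,0,0]},{"fingers":85,"delta_pos":[0,0,-15],"angular":[0,0,0]},{"fingers":85,"delta_pos":[0,0,-35],"angular":[0,0,0]},{"fingers":85,"delta_pos":[0,0,-45],"angular":[0,0,0]},{"fingers":85,"delta_pos":[0,0,-45],"angular":[0,0,0]},{"fingers":85,"delta_pos":[0,0,-20],"angular":[0,0,0]},{"fingers":85,"delta_pos":[0,0,0],"angular":[0,0,0]},{"fingers":85,"delta_pos":[0,0,0],"angular":[0,0,0]}]'
python3 - <<'E'
from go import *
from m import rect
import pickle
for i in range(3): env.read_camera("scene")
togo(481,296,180,105)
im,p=grab("wrist","pics/w6.png"); pickle.dump(p,open("w6.pkl","wb"))
E
```

```text
clock: 11.9
tcp_pos: [0.5114, 0.0176, 0.1809]
orientation: [0.0, -0.672, 0.741, -0.0]
wrist_force: [-0.8, -0.6, -0.9]
finger_gap: 0.085
[510.2  17.7 179.3] togo [-274.1   56.    -0.5] rot [ 0.003  -0.0018  1.2119] heading now 174.44 gap 84.6 F [-1.  -0.7 -0.7] t 12.05
```

View pics/w6.png

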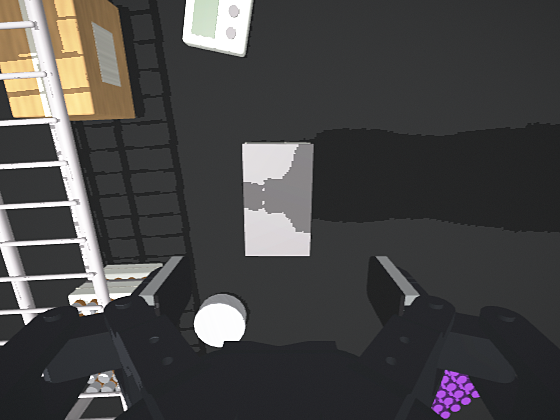

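The sheet lies on rack_low, with corners near (243,142), (313,144), (310,256) and (245,254), and no rack visible around it. I'm measuring its pose, then moving to the second rack.

```bash
python3 -m pendant '[{"fingers":85,"delta_pos":[-44,8,0],"angular":[0,0,0]},{"fingers":85,"delta_pos":[-46,9,0],"angular":[0,0,0]},{"fingers":85,"delta_pos":[-46,9,0],"angular":[0,0,0]},{"fingers":85,"delta_pos":[0,0,0],"angular":[0,0,0.15]},{"fingers":85,"delta_pos":[0,0,0],"angular":[0,0,0.15]},{"fingers":85,"delta_pos":[0,0,0],"angular":[0,0,0.15]},{"fingers":85,"delta_pos":[0,0,0],"angular":[0,0,0.15]},{"fingers":85,"delta_pos":[0,0,0],"angular":[0,0,0.15]},{"fingers":85,"delta_pos":[0,0,0],"angular":[0,0,0.15]},{"fingers":85,"delta_pos":[0,0,0],"angular":[0,0,0.15]},{"fingers":85,"delta_pos":[0,0,0],"angular":[0,0,0.15]},{"fingers":85,"delta_pos":[0,0,0],"angular":[0,0,0]}]'
python3 - <<'E'
from go import *
from m import rect
import pickle
p=pickle.load(open("w6.pkl","rb")); im=cv2.imread("pics/w6.png")
m=(im.max(2)>110).astype(np.uint8); m[:,:230]=0;m[:,330:]=0;m[:120]=0;m[275:]=0
c=max(cv2.findContours(m,0,cv2.CHAIN_APPROX_NONE)[0],key=cv2.contourArea)
print("sheet",np.round(rect(p,c,.043),1),np.round(rect(p,c,.041),1))
togo(481,296,180,105)
E
```

```text
clock: 13.3
tcp_pos: [0.498, 0.1554, 0.1799]
orientation: [-0.001, -0.136, 0.991, 0.0]
wrist_force: [0.1, -0.3, 0.4]
finger_gap: 0.085
sheet [511.9  17.  112.2  66.3  84.3] [511.9  17.4 113.   66.8  84.3]
[498.  155.4 179.9] togo [-2.16e+01  1.40e+02 -1.00e-01] rot [ 0.0003 -0.0022  0.0115] heading now 105.66 gap 85.0 F [ 0.1 -0.3  0.4] t 13.3
```

```bash
python3 -m pendant '[{"fingers":85,"delta_pos":[-7,46.5,0],"angular":[0,0,0]},{"fingers":85,"delta_pos":[-7,46.5,0],"angular":[0,0,0]},{"fingers":85,"delta_pos":[-7,46.5,0],"angular":[0,0,0.01]},{"fingers":85,"delta_pos":[0,0,0],"angular":[0,0,0]},{"fingers":85,"delta_pos":[0,0,0],"angular":[0,0,0]},{"fingers":85,"delta_pos":[0,0,0],"angular":[0,0,0]},{"fingers":85,"delta_pos":[0,0,0],"angular":[0,0,0]},{"fingers":85,"delta_pos":[0,0,0],"angular":[0,0,0]},{"fingers":85,"delta_pos":[0,0,0],"angular":[0,0,0]}]'
python3 - <<'E'
from go import *
from m import rect
import pickle
togo(481,296,180,105)
im,p=grab("wrist","pics/w7.png"); pickle.dump(p,open("w7.pkl","wb"))
u,v=map(int,proj(p,[.481,.296,.026])); print(u,v)
c=cv2.resize(im[v-80:v+80,u-80:u+80],None,fx=4,fy=4,interpolation=cv2.INTER_CUBIC)
cv2.imwrite("pics/c7.png",c[:590])
E
```

```text
clock: 14.2
tcp_pos: [0.4815, 0.2945, 0.1812]
orientation: [0.0, -0.131, 0.991, 0.0]
wrist_force: [0.0, -0.4, -0.7]
finger_gap: 0.085
[481.5 294.5 181.2] togo [0.1 1.6 1.2] rot [0.0001 0.0002 0.0006] heading now 105.03 gap 85.0 F [ 0.  -0.4 -0.7] t 14.2
280 197
```

View pics/c7.png

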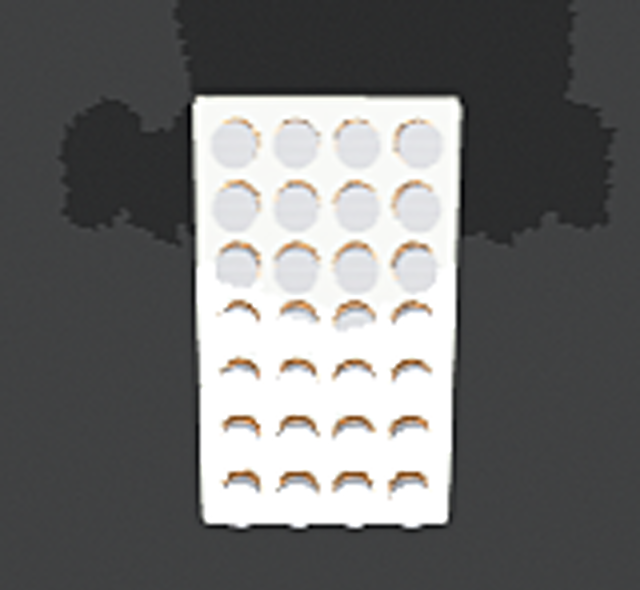

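The crop shows the second rack squarely between the fingers, with block corners at crop (193,97), (461,97), (449,524) and (203,524).

```bash
python3 - <<'E'
from go import *
import pickle
p=pickle.load(open("w7.pkl","rb"))
for z in(.026,):
    B=np.array([onz(p,200+(x+.5)/4-.5,117+(y+.5)/4-.5,z)*1000 for x,y in[(193,97),(461,97),(449,524),(203,524)]])
    print(np.round(B[:,:2],1),"c",np.round(B.mean(0),1))
    for a,b in((0,1),(3,2),(3,0),(2,1)):
        d=B[b]-B[a]; print(round(np.hypot(*d[:2]),1),round(np.degrees(np.arctan2(d[1],d[0])),1))
pp,r,s=pose(); c=B.mean(0); print("in tool",np.round(r.inv().apply(c-pp),1))
togo(c[0],c[1],0,105)
E
```

```text
[[434.8 250.1]
 [417.8 313.6]
 [526.1 343.1]
 [543.3 278.9]] c [480.5 296.4  26. ]
65.8 105.0
66.5 105.0
112.3 -165.2
112.3 -164.8
in tool [  0.6   1.9 155.3]
[481.5 294.7 181.3] togo [  0.6   1.9 181.3] rot [0.0001 0.0003 0.0008] heading now 105.04 gap 84.8 F [-0.2 -0.8  0.4] t 14.25
```

```bash
python3 -m pendant '[{"fingers":85,"delta_pos":[0.5,2,40],"angular":[0,0,0]},{"fingers":85,"delta_pos":[0,0,40],"angular":[0,0,0]},{"fingers":85,"delta_pos":[0,0,40],"angular":[0,0,0]},{"fingers":85,"delta_pos":[0,0,20],"angular":[0,0,0]},{"fingers":85,"delta_pos":[0,0,15],"angular":[0,0,0]},{"fingers":85,"delta_pos":[0,0,15],"angular":[0,0,0]},{"fingers":85,"delta_pos":[0,0,9],"angular":[0,0,0]},{"fingers":85,"delta_pos":[0,0,0],"angular":[0,0,0]},{"fingers":85,"delta_pos":[0,0,0],"angular":[0,0,0]},{"fingers":85,"delta_pos":[0,0,0],"angular":[0,0,0]}]'
python3 -c "
from go import *
togo(480.5,296.4,1,105)"
```

```text
clock: 15.25
tcp_pos: [0.481, 0.2976, 0.0031]
orientation: [0.001, -0.131, 0.991, 0.0]
wrist_force: [0.4, -0.3, 0.5]
finger_gap: 0.085
[481.  297.6   3.1] togo [ 0.8 -1.   2.1] rot [0.0003 0.0017 0.0019] heading now 105.11 gap 85.0 F [ 0.4 -0.3  0.5] t 15.25
```

```bash
python3 -m pendant '[{"fingers":85,"delta_pos":[0,-0.5,1],"angular":[0,0,0]},{"fingers":85,"delta_pos":[0,0,0],"angular":[0,0,0]},{"fingers":60,"delta_pos":[0,0,0],"angular":[0,0,0]},{"fingers":60,"delta_pos":[0,0,0],"angular":[0,0,0]},{"fingers":60,"delta_pos":[0,0,0],"angular":[0,0,0]},{"fingers":60,"delta_pos":[0,0,0],"angular":[0,0,0]},{"fingers":60,"delta_pos":[0,0,0],"angular":[0,0,0]},{"fingers":60,"delta_pos":[0,0,0],"angular":[0,0,0]}]' 50
python3 -c "
from go import *
togo(480.5,296.4,1,105)"
python3 -m pendant '[{"fingers":60,"delta_pos":[0,0,-8],"angular":[0,0,0]},{"fingers":60,"delta_pos":[0,0,-20],"angular":[0,0,0]},{"fingers":60,"delta_pos":[0,0,-35],"angular":[0,0,0]},{"fingers":60,"delta_pos":[0,0,-40],"angular":[0,0,0]},{"fingers":60,"delta_pos":[0,0,-40],"angular":[0,0,0]},{"fingers":60,"delta_pos":[0,0,-20],"angular":[0,0,0]},{"fingers":60,"delta_pos":[0,0,0],"angular":[0,0,0]},{"fingers":60,"delta_pos":[0,0,0],"angular":[0,0,0]},{"fingers":60,"delta_pos":[0,0,0],"angular":[0,0,0]},{"fingers":60,"delta_pos":[0,0,0],"angular":[0,0,0]}]'
python3 -c "
from go import *
togo(511.9,17,163,174.3)"
```

```text
clock: 16.05
tcp_pos: [0.4806, 0.2968, 0.0017]
orientation: [0.0, -0.131, 0.991, 0.0]
wrist_force: [-0.6, -1.1, 6.6]
finger_gap: 0.0647
[480.6 296.8   1.7] togo [ 0.2 -0.4  0.7] rot [-0.      0.0008  0.0019] heading now 105.11 gap 64.7 F [-0.6 -1.1  6.6] t 16.05
clock: 17.05
tcp_pos: [0.4791, 0.2962, 0.162]
orientation: [-0.002, -0.131, 0.991, -0.0]
wrist_force: [0.1, 0.6, -2.4]
finger_gap: 0.0649
[479.1 296.2 162. ] togo [  41.1 -278.1   -0.7] rot [ 0.0019 -0.0036 -1.2076] heading now 105.11 gap 64.9 F [ 0.1  0.6 -2.4] t 17.05
```

```bash
python3 -m pendant '[{"fingers":60,"delta_pos":[6.8,-46,0],"angular":[0,0,0]},{"fingers":60,"delta_pos":[6.8,-46,0],"angular":[0,0,0]},{"fingers":60,"delta_pos":[6.8,-46,0],"angular":[0,0,0]},{"fingers":60,"delta_pos":[6.8,-46,0],"angular":[0,0,0]},{"fingers":60,"delta_pos":[6.8,-46,0],"angular":[0,0,0]},{"fingers":60,"delta_pos":[6.8,-46,0],"angular":[0,0,0]},{"fingers":60,"delta_pos":[0,0,0],"angular":[0,0,-0.134]},{"fingers":60,"delta_pos":[0,0,0],"angular":[0,0,-0.134]},{"fingers":60,"delta_pos":[0,0,0],"angular":[0,0,-0.134]},{"fingers":60,"delta_pos":[0,0,0],"angular":[0,0,-0.134]},{"fingers":60,"delta_pos":[0,0,0],"angular":[0,0,-0.134]},{"fingers":60,"delta_pos":[0,0,0],"angular":[0,0,-0.134]}]'
python3 -m pendant '[{"fingers":60,"delta_pos":[0,0,0],"angular":[0,0,-0.134]},{"fingers":60,"delta_pos":[0,0,0],"angular":[0,0,-0.134]},{"fingers":60,"delta_pos":[0,0,0],"angular":[0,0,-0.134]},{"fingers":60,"delta_pos":[0,0,20],"angular":[0,0,0]},{"fingers":60,"delta_pos":[0,0,20],"angular":[0,0,0]},{"fingers":60,"delta_pos":[0,0,20],"angular":[0,0,0]},{"fingers":60,"delta_pos":[0,0,0],"angular":[0,0,0]},{"fingers":60,"delta_pos":[0,0,0],"angular":[0,0,0]},{"fingers":60,"delta_pos":[0,0,0],"angular":[0,0,0]},{"fingers":60,"delta_pos":[0,0,0],"angular":[0,0,0]},{"fingers":60,"delta_pos":[0,0,0],"angular":[0,0,0]}]'
python3 -c "
from go import *
togo(511.8,17.3,45,174.3)"
```

```text
clock: 18.25
tcp_pos: [0.5121, 0.0197, 0.1627]
orientation: [-0.001, -0.511, 0.86, 0.001]
wrist_force: [-0.4, -0.4, -1.0]
finger_gap: 0.0646
clock: 19.35
tcp_pos: [0.5135, 0.0196, 0.105]
orientation: [0.001, -0.67, 0.742, -0.001]
wrist_force: [0.3, -0.6, -2.5]
finger_gap: 0.065
[513.5  19.6 105. ] togo [ 2.5  1.6 60. ] rot [-0.0017  0.0001 -0.0016] heading now 174.21 gap 65.0 F [ 0.3 -0.6 -2.5] t 19.35
```

```bash
python3 -m pendant '[{"fingers":60,"delta_pos":[2.3,1,15],"angular":[0,0,0]},{"fingers":60,"delta_pos":[0,0,15],"angular":[0,0,0]},{"fingers":60,"delta_pos":[0,0,12],"angular":[0,0,0]},{"fingers":60,"delta_pos":[0,0,8],"angular":[0,0,0]},{"fingers":60,"delta_pos":[0,0,0],"angular":[0,0,0]},{"fingers":60,"delta_pos":[0,0,0],"angular":[0,0,0]},{"fingers":60,"delta_pos":[0,0,0],"angular":[0,0,0]},{"fingers":60,"delta_pos":[0,0,0],"angular":[0,0,0]},{"fingers":60,"delta_pos":[0,0,0],"angular":[0,0,0]}]'
python3 -c "
from go import *
togo(511.8,17.3,45,174.3)"
```

```text
clock: 20.25
tcp_pos: [0.512, 0.0174, 0.0545]
orientation: [0.0, -0.67, 0.742, -0.0]
wrist_force: [0.4, 0.7, -1.9]
finger_gap: 0.065
[512.   17.4  54.5] togo [0.2 0.2 9.5] rot [-0.0009  0.     -0.0016] heading now 174.21 gap 65.0 F [ 0.4  0.7 -1.9] t 20.25
```

```bash
python3 -m pendant '[{"fingers":60,"delta_pos":[0,0,4],"angular":[0,0,0]},{"fingers":60,"delta_pos":[0,0,3],"angular":[0,0,0]},{"fingers":60,"delta_pos":[0,0,1],"angular":[0,0,0]},{"fingers":60,"delta_pos":[0,0,0],"angular":[0,0,0]},{"fingers":60,"delta_pos":[0,0,0],"angular":[0,0,0]}]'
python3 -m pendant '[{"fingers":60,"delta_pos":[0,0,1],"angular":[0,0,0]},{"fingers":60,"delta_pos":[0,0,0],"angular":[0,0,0]},{"fingers":60,"delta_pos":[0,0,0],"angular":[0,0,0]}]'
python3 -m pendant '[{"fingers":60,"delta_pos":[0,0,0.7],"angular":[0,0,0]},{"fingers":60,"delta_pos":[0,0,0],"angular":[0,0,0]},{"fingers":60,"delta_pos":[0,0,0],"angular":[0,0,0]}]'
```

```text
clock: 20.75
tcp_pos: [0.5116, 0.0175, 0.046]
orientation: [-0.0, -0.67, 0.742, 0.0]
wrist_force: [-0.4, -0.1, -1.4]
finger_gap: 0.0652
clock: 21.05
tcp_pos: [0.5117, 0.0175, 0.0451]
orientation: [0.0, -0.67, 0.742, -0.0]
wrist_force: [0.4, 1.1, -0.4]
finger_gap: 0.0649
clock: 21.35
tcp_pos: [0.5118, 0.0175, 0.0447]
orientation: [0.0, -0.67, 0.742, -0.0]
wrist_force: [-0.9, -1.1, 2.1]
finger_gap: 0.0651
```

```bash
python3 -m pendant '[{"fingers":70,"delta_pos":[0,0,0],"angular":[0,0,0]},{"fingers":85,"delta_pos":[0,0,0],"angular":[0,0,0]},{"fingers":85,"delta_pos":[0,0,0],"angular":[0,0,0]},{"fingers":85,"delta_pos":[0,0,0],"angular":[0,0,0]},{"fingers":85,"delta_pos":[0,0,-10],"angular":[0,0,0]},{"fingers":85,"delta_pos":[0,0,-35],"angular":[0,0,0]},{"fingers":85,"delta_pos":[0,0,-45],"angular":[0,0,0]},{"fingers":85,"delta_pos":[0,0,-45],"angular":[0,0,0]},{"fingers":85,"delta_pos":[0,0,-15],"angular":[0,0,0]},{"fingers":85,"delta_pos":[0,0,0],"angular":[0,0,0]},{"fingers":85,"delta_pos":[0,0,0],"angular":[0,0,0]},{"fingers":85,"delta_pos":[0,0,0],"angular":[0,0,0]}]'
python3 - <<'E'
from go import *
from m import rect
import pickle
for i in range(3): env.read_camera("scene")
togo(511.8,17.3,45,174.3)
im,p=grab("wrist","pics/w8.png"); pickle.dump(p,open("w8.pkl","wb"))
m=(im.max(2)>110).astype(np.uint8); m[:,:215]=0;m[:,345:]=0;m[:100]=0;m[300:]=0
c=max(cv2.findContours(m,0,cv2.CHAIN_APPROX_NONE)[0],key=cv2.contourArea)
print("rack",np.round(rect(p,c,.069),1),np.round(rect(p,c,.075),1))
sc,ps=grab("scene","pics/s8.png"); T,pt=grab("top","pics/t8.png")
x,y=map(int,proj(ps,[.511,.018,.05])); a=cv2.resize(sc[y-40:y+40,x-55:x+55],None,fx=5,fy=5,interpolation=cv2.INTER_CUBIC)
b=cv2.resize(im[90:310,190:390],None,fx=1.2,fy=1.818)
cv2.imwrite("pics/c8.png",np.hstack([a,b[:400]]))
E
```

```text
clock: 22.55
tcp_pos: [0.5106, 0.0176, 0.193]
orientation: [-0.001, -0.67, 0.742, 0.001]
wrist_force: [-0.8, 0.5, -0.1]
finger_gap: 0.0853
[510.8  17.6 193. ] togo [  0.2  -1.5 148. ] rot [ 0.0027  0.0001 -0.0016] heading now 174.21 gap 85.1 F [0.1 0.7 0.3] t 22.7
rack [512.1  17.1 113.6  66.3  84.1] [511.9  15.6 111.1  64.9  84.1]
```

View pics/c8.png

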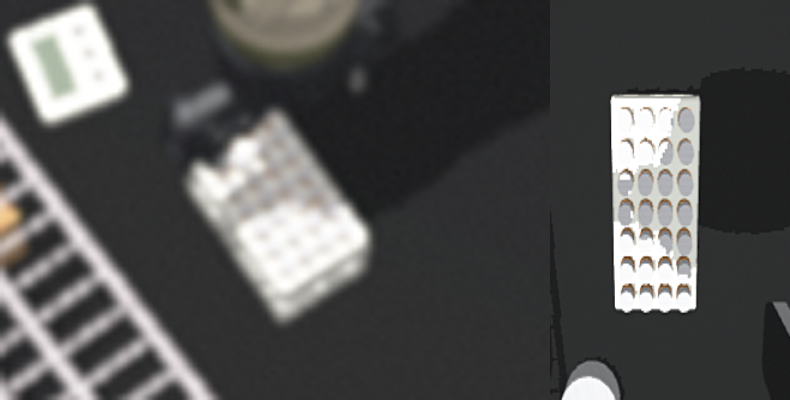

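The stack is one clean block: the top rack is at (512,17) with heading 84.1°, and the sheet was at (512,17) with 84.3°. Next I measure the shelf and the gap numerically from pictures already taken.

```bash
python3 - <<'E'
from go import *
import pickle
T=cv2.imread("pics/top0.png"); pt=env.camera_params("top")
print("cam top",np.round(ray(pt,0,0)[0]*1000))
hsv=cv2.cvtColor(T,cv2.COLOR_BGR2HSV)
br=((hsv[...,0]>8)&(hsv[...,0]<28)&(hsv[...,1]>90)&(hsv[...,2]>60))
wh=(hsv[...,2]>150)&(hsv[...,1]<60)
for r in range(134,166,2):
    b=np.where(br[r,300:385])[0]+300; w=np.where(wh[r,214:310])[0]+214
    print(r,"brown",b[:1],b[-1:],np.round(onz(pt,b[0],r,.0)[:2]*1000) if len(b) else '',np.round(onz(pt,b[0],r,.072)[:2]*1000) if len(b) else '',
      "white runs",[ (int(g[0]),int(g[-1])) for g in np.split(w,np.where(np.diff(w)>1)[0]+1)] if len(w) else '')
# bar lines: front & rear rims: bright ridge by column in top
g=T.max(2).astype(float)
for name,r0,r1,s in(("front",145,175,(150,165)),("rear",105,132,(112,124))):
    P=[]
    for u in range(220,372,4):
        est=s[0]+(s[1]-s[0])*(u-212)/163.; a=int(round(est))-4; seg=g[a:a+9,u]-90; seg=np.clip(seg,0,None)
        if seg.sum()>0: P.append((u,a+(seg*np.arange(9)).sum()/seg.sum()))
    P=np.array(P); k=np.polyfit(P[:,0],P[:,1],1); res=P[:,1]-np.polyval(k,P[:,0]); ok=abs(res)<1; k=np.polyfit(P[ok,0],P[ok,1],1)
    A,B=[onz(pt,u,np.polyval(k,u),.136)*1000 for u in(220,370)]
    d=A-B; print(name,np.round(k,4),round(res[ok].std(),2),ok.sum(),np.round(A[:2],1),np.round(B[:2],1),"yaw",np.degrees(np.arctan2(d[1],d[0]))-90)
E
```

```text
cam top [ 419.   16. 1269.]
134 brown [342] [371] [ 742. -142.] [ 724. -133.] white runs [(214, 268), (270, 275), (284, 285), (293, 294), (302, 303)]
136 brown [342] [371] [ 736. -142.] [ 718. -133.] white runs [(214, 215), (219, 219), (227, 229), (231, 239), (242, 244), (246, 246), (248, 306)]
138 brown [323] [371] [728. -85.] [711. -79.] white runs [(214, 215), (218, 219), (227, 261), (264, 267), (269, 309)]
140 brown [342] [371] [ 724. -142.] [ 706. -133.] white runs [(214, 214), (218, 219), (227, 230), (232, 266), (274, 275), (283, 284), (293, 294), (299, 309)]
142 brown [323] [370] [716. -85.] [699. -79.] white runs [(214, 214), (218, 219), (226, 251), (253, 266), (274, 275), (283, 284), (293, 293), (302, 303)]
144 brown [322] [370] [710. -82.] [693. -77.] white runs [(214, 214), (218, 219), (226, 265), (274, 275), (283, 284), (292, 293), (302, 303)]
146 brown [334] [369] [ 705. -119.] [ 688. -111.] white runs [(214, 214), (218, 218), (226, 229), (231, 265), (274, 274), (283, 284), (292, 293), (302, 302)]
148 brown [] []   white runs [(214, 214), (226, 265), (274, 274), (283, 28
[... 227 characters left out ...]
[(214, 218), (225, 239), (241, 265), (273, 274), (283, 283), (292, 293), (301, 302)]
154 brown [322] [356] [679. -83.] [665. -77.] white runs [(214, 265), (273, 274), (282, 283), (292, 293), (301, 302)]
156 brown [322] [356] [673. -83.] [659. -77.] white runs [(228, 278), (282, 283), (292, 292), (301, 302)]
158 brown [321] [356] [667. -80.] [653. -75.] white runs [(243, 307)]
160 brown [341] [356] [ 662. -140.] [ 649. -131.] white runs [(290, 309)]
162 brown [] []   white runs 
164 brown [] []   white runs 
front [8.340000e-02 1.328534e+02] 0.73 25 [652.1 202.7] [ 628.2 -201.3] yaw -3.3937801648844044
rear [7.99000e-02 9.48037e+01] 0.45 37 [759.2 207. ] [ 735.9 -200.3] yaw -3.275222884141442
```

Stack centre is (512,17) at yaw -5.8°. The bay is about (688,0.5) at shelf yaw about -3.35°, and the gap edges come out symmetric about y≈0.5. So a nearly straight push of 176 mm works, with a slight turn. I'm backing off toward the robot and turning the jaws along y.

```bash
python3 -m pendant '[{"fingers":85,"delta_pos":[0,32,0],"angular":[0,0,0]},{"fingers":85,"delta_pos":[0,32,0],"angular":[0,0,0.14]},{"fingers":85,"delta_pos":[0,0,0],"angular":[0,0,0.143]},{"fingers":85,"delta_pos":[0,0,0],"angular":[0,0,0.143]},{"fingers":85,"delta_pos":[0,0,0],"angular":[0,0,0.143]},{"fingers":85,"delta_pos":[0,0,0],"angular":[0,0,0.143]},{"fingers":85,"delta_pos":[0,0,0],"angular":[0,0,0.143]},{"fingers":85,"delta_pos":[0,0,0],"angular":[0,0,0.143]},{"fingers":85,"delta_pos":[0,0,0],"angular":[0,0,0.143]},{"fingers":85,"delta_pos":[0,0,0],"angular":[0,0,0.143]},{"fingers":85,"delta_pos":[0,0,0],"angular":[0,0,0.143]},{"fingers":85,"delta_pos":[0,0,0],"angular":[0,0,0.144]}]'
python3 - <<'E'
from go import *
togo(440,24.4,100,84.2,-30)
p,r,s=pose(); cp=env.camera_params("wrist"); print("cam in tool",np.round(r.inv().apply(ray(cp,0,0)[0]*1000-p),1),np.round(s["joint_pos"],2))
E
```

```text
clock: 24.05
tcp_pos: [0.4478, 0.024, 0.1942]
orientation: [-0.0, 0.054, 0.999, 0.0]
wrist_force: [-0.3, -0.3, -0.9]
finger_gap: 0.0848
[447.8  24.  194.2] togo [ 7.8 -0.4 94.2] rot [-0.0014 -0.524  -0.0058] heading now 83.86 gap 84.8 F [-0.3 -0.3 -0.9] t 24.05
cam in tool [ 6.570e+01 -1.000e-01 -1.432e+02] [-0.13  0.09 -0.33  1.15  0.   -0.02]
```

```bash
python3 -m pendant '[{"fingers":85,"delta_pos":[0,0,0],"angular":[0,-0.13,0]},{"fingers":85,"delta_pos":[0,0,0],"angular":[0,-0.13,0]},{"fingers":85,"delta_pos":[0,0,0],"angular":[0,-0.13,0]},{"fingers":85,"delta_pos":[0,0,0],"angular":[0,-0.13,0]},{"fingers":85,"delta_pos":[15,0,26],"angular":[0,0,-0.006]},{"fingers":85,"delta_pos":[15,0,26],"angular":[0,0,0]},{"fingers":85,"delta_pos":[15,0,26],"angular":[0,0,0]},{"fingers":85,"delta_pos":[0,0,0],"angular":[0,0,0]},{"fingers":85,"delta_pos":[0,0,0],"angular":[0,0,0]},{"fingers":85,"delta_pos":[0,0,0],"angular":[0,0,0]}]'
python3 - <<'E'
from go import *
togo(446,24,20,84.2,-30)
p,r,s=pose(); print(np.round(r.as_matrix(),3).tolist(),np.round(s["joint_pos"],2))
E
```

```text
clock: 25.05
tcp_pos: [0.4492, 0.0236, 0.1062]
orientation: [0.258, 0.046, 0.965, -0.014]
wrist_force: [-0.3, -0.6, 1.3]
finger_gap: 0.0848
[449.2  23.6 106.2] togo [45.8  0.4 73.1] rot [-0.     -0.0011  0.0059] heading now 84.49 gap 84.8 F [-0.3 -0.6  1.3] t 25.05
[[-0.863, 0.096, 0.497], [0.082, 0.995, -0.05], [-0.499, -0.003, -0.867]] [-0.14 -0.2  -1.    0.26  0.02 -0.04]
```

```bash
python3 -m pendant '[{"fingers":85,"delta_pos":[15,0,26],"angular":[0,0,0.005]},{"fingers":85,"delta_pos":[0,0,0],"angular":[0,0,0]},{"fingers":85,"delta_pos":[0,0,0],"angular":[0,0,0]}]'
python3 - <<'E'
from go import *
togo(446,24,5,84.2,-30)
p,r,s=pose(); print(np.round(s["joint_pos"],3))
E
```

```text
clock: 25.35
tcp_pos: [0.4532, 0.0244, 0.0803]
orientation: [0.253, 0.048, 0.966, -0.013]
wrist_force: [-0.4, -0.3, -0.3]
finger_gap: 0.0851
[453.2  24.4  80.3] togo [43.1 -1.  62.2] rot [-0.0007 -0.0121  0.0011] heading now 84.24 gap 85.1 F [-0.4 -0.3 -0.3] t 25.35
[-0.134 -0.139 -1.025  0.173  0.015 -0.029]
```

```bash
python3 -m pendant '[{"fingers":85,"delta_pos":[0,0,0],"angular":[0,0.1,0]},{"fingers":85,"delta_pos":[0,0,0],"angular":[0,0.1,0]},{"fingers":85,"delta_pos":[7,0,24],"angular":[0,0,0]},{"fingers":85,"delta_pos":[0,0,0],"angular":[0,0,0]},{"fingers":85,"delta_pos":[0,0,0],"angular":[0,0,0]}]'
python3 - <<'E'
from go import *
togo(450,24,5,84.2,-20)
p,r,s=pose(); print(np.round(s["joint_pos"],3))
E
```

```text
clock: 25.85
tcp_pos: [0.4532, 0.0244, 0.0551]
orientation: [0.155, 0.05, 0.987, -0.008]
wrist_force: [-0.8, 0.6, 0.5]
finger_gap: 0.0853
[453.2  24.4  55.1] togo [18.3 -0.6 46.7] rot [-0.0009 -0.0379  0.0008] heading now 84.23 gap 85.3 F [-0.8  0.6  0.5] t 25.85
[-0.128  0.009 -0.86   0.39   0.007 -0.027]
```

```bash
python3 -m pendant '[{"fingers":85,"delta_pos":[8,0,24],"angular":[0,0,0]},{"fingers":85,"delta_pos":[4,0,14],"angular":[0,0,0]},{"fingers":85,"delta_pos":[2,0,8],"angular":[0,0,0]},{"fingers":85,"delta_pos":[0,0,0],"angular":[0,0,0]},{"fingers":85,"delta_pos":[0,0,0],"angular":[0,0,0]}]'
python3 - <<'E'
from go import *
togo(460,23.5,3,84.2,-25)
p,r,s=pose(); print(np.round(s["joint_pos"],3))
E
```

```text
clock: 26.35
tcp_pos: [0.4548, 0.0241, 0.0073]
orientation: [0.155, 0.05, 0.987, -0.008]
wrist_force: [-0.9, -0.1, -1.2]
finger_gap: 0.0854
[454.8  24.1   7.3] togo [-3.7 -0.1  5.8] rot [-0.001  -0.1238  0.0008] heading now 84.22 gap 85.4 F [-0.9 -0.1 -1.2] t 26.35
[-0.129  0.104 -0.925  0.229  0.007 -0.027]
```

```bash
python3 -m pendant '[{"fingers":85,"delta_pos":[-4,0,3.5],"angular":[0,0,0]},{"fingers":85,"delta_pos":[-4,0,3.5],"angular":[0,-0.06,0]},{"fingers":85,"delta_pos":[0,0,0],"angular":[0,-0.06,0]},{"fingers":85,"delta_pos":[0,0,0],"angular":[0,0,0]},{"fingers":85,"delta_pos":[0,0,0],"angular":[0,0,0]}]'
python3 - <<'E'
from go import *
togo(470,22.5,3,84.2,-25)
p,r,s=pose(); print(np.round(s["joint_pos"],3))
im,_=grab("wrist","pics/w9.png")
E
```

```text
clock: 26.85
tcp_pos: [0.4667, 0.0234, 0.0042]
orientation: [0.212, 0.049, 0.976, -0.011]
wrist_force: [0.1, -0.2, -0.5]
finger_gap: 0.085
[466.7  23.4   4.2] togo [-2.5 -0.6  2.5] rot [-0.0013 -0.0087  0.0008] heading now 84.21 gap 85.0 F [ 0.1 -0.2 -0.5] t 26.85
[-0.128  0.094 -1.026  0.024  0.01  -0.026]
```

```bash
python3 -m pendant '[{"fingers":85,"delta_pos":[-2.3,0,2],"angular":[0,0,0]},{"fingers":85,"delta_pos":[-1.8,0,1.4],"angular":[0,0,0]},{"fingers":85,"delta_pos":[-1.8,0,0.8],"angular":[0,0,0]},{"fingers":85,"delta_pos":[-1.8,0,0.8],"angular":[0,0,0]},{"fingers":85,"delta_pos":[-1.8,0,0.8],"angular":[0,0,0]},{"fingers":85,"delta_pos":[-1.8,0,0.8],"angular":[0,0,0]},{"fingers":85,"delta_pos":[-1.8,0,0.8],"angular":[0,0,0]},{"fingers":85,"delta_pos":[-1.8,0,0.8],"angular":[0,0,0]}]'
python3 - <<'E'
from go import *
togo(480,22,3,84.2,-25)
p,r,s=pose(); print(np.round(s["joint_pos"],3),np.round(s["ft_torque"],2))
E
```

```text
clock: 27.7
tcp_pos: [0.4809, 0.0221, 0.0013]
orientation: [0.21, 0.049, 0.976, -0.011]
wrist_force: [-6.6, 0.2, 6.3]
finger_gap: 0.0853
[480.9  22.1   1.3] togo [ 0.1 -0.2 -1.9] rot [-0.0012 -0.013   0.0009] heading now 84.22 gap 85.3 F [-6.6  0.2  6.3] t 27.7
[-0.127  0.126 -0.995  0.027  0.009 -0.024] [ 0.1   1.16 -0.02]
```

```bash
python3 -m pendant '[{"fingers":85,"delta_pos":[-1,0,-2.3],"angular":[0,0,0]},{"fingers":85,"delta_pos":[0,0,0],"angular":[0,0,0]}]'
python3 - <<'E'
from go import *
from m import *
togo(480,22,3,84.2,-25)
p,r,s=pose(); print(np.round(s["ft_torque"],2))
T,pt=grab("top","pics/t9.png")
S,ps=grab("scene","pics/s9.png")
a=cv2.resize(T[150:260,230:350],None,fx=4.5,fy=4.5,interpolation=cv2.INTER_CUBIC)
cv2.imwrite("pics/c9.png",a)
W=cv2.imread("pics/w9.png")
c=blob(T,0,(287,205)); print(np.round(rect(pt,c,.072),1))
T0=cv2.imread("pics/t8.png"); c=blob(T0,0,(287,205)); print(np.round(rect(pt,c,.072),1))
E
```

```text
clock: 27.9
tcp_pos: [0.4823, 0.0219, 0.0045]
orientation: [0.211, 0.049, 0.976, -0.011]
wrist_force: [-2.0, 0.1, -1.7]
finger_gap: 0.0849
[482.3  21.9   4.5] togo [ 2.7 -0.1  0.4] rot [-0.0012 -0.0106  0.0008] heading now 84.21 gap 84.9 F [-2.   0.1 -1.7] t 27.9
[0.09 0.94 0.08]
[510.4  18.5 114.7  85.2  84.2]
[ 541.8 -151.5   66.4   58.4   72.9]
```

```bash
python3 -m pendant '[{"fingers":85,"delta_pos":[-2.7,0,1.2],"angular":[0,0,0]},{"fingers":85,"delta_pos":[-3.6,0,1.6],"angular":[0,0,0]},{"fingers":85,"delta_pos":[-3.6,0,1.6],"angular":[0,0,0]},{"fingers":85,"delta_pos":[-3.6,0,1.6],"angular":[0,0,0]},{"fingers":85,"delta_pos":[-3.6,0,1.6],"angular":[0,0,0]},{"fingers":85,"delta_pos":[-3.6,0,1.6],"angular":[0,0,0]},{"fingers":85,"delta_pos":[-3.6,0,1.6],"angular":[0,0,0]},{"fingers":85,"delta_pos":[-3.6,0,1.6],"angular":[0,0,0]}]'
python3 - <<'E'
from go import *
from m import *
togo(655.5,4.1,4.5,86.65,-40)
p,r,s=pose(); print(np.round(s["ft_torque"],2),np.round(s["joint_pos"],2))
T,pt=grab("top","pics/t10.png"); c=blob(T,0,(287,195)); print(np.round(rect(pt,c,.072),1))
E
```

```text
clock: 28.8
tcp_pos: [0.5142, 0.0186, 0.0054]
orientation: [0.212, 0.049, 0.976, -0.011]
wrist_force: [-2.7, -0.1, -1.9]
finger_gap: 0.0851
[514.2  18.6   5.4] togo [-128.9   -0.2   59.8] rot [-0.0241 -0.2702 -0.0353] heading now 84.21 gap 85.1 F [-2.7 -0.1 -1.9] t 28.8
[0.06 0.98 0.05] [-0.13  0.17 -0.92  0.05  0.01 -0.02]
[541.8  15.2 114.8  86.   83.8]
```

```bash
python3 -m pendant '[{"fingers":85,"delta_pos":[-4.5,0,2.15],"angular":[0,-0.03,0]},{"fingers":85,"delta_pos":[-4.5,0,2.2],"angular":[0,-0.03,0]},{"fingers":85,"delta_pos":[-4.4,0,2.3],"angular":[0,-0.03,0]},{"fingers":85,"delta_pos":[-4.3,0,2.5],"angular":[0,-0.03,0]},{"fingers":85,"delta_pos":[-4.3,0,2.6],"angular":[0,-0.03,0]},{"fingers":85,"delta_pos":[-4.2,0,2.7],"angular":[0,-0.03,0]},{"fingers":85,"delta_pos":[-4.1,0,2.8],"angular":[0,-0.03,0]},{"fingers":85,"delta_pos":[-4,0,2.95],"angular":[0,-0.03,0]},{"fingers":85,"delta_pos":[-4,0,3],"angular":[0,-0.03,0]}]'
python3 - <<'E'
from go import *
from m import *
togo(655.5,4.1,4.5,86.65,-40)
p,r,s=pose(); print(np.round(s["ft_torque"],2),np.round(s["joint_pos"],2))
E
```

```text
clock: 29.75
tcp_pos: [0.5802, 0.0159, 0.0148]
orientation: [0.329, 0.048, 0.943, -0.019]
wrist_force: [-2.6, -0.5, -0.9]
finger_gap: 0.0852
[580.2  15.9  14.8] togo [-53.1  -4.   55.4] rot [-0.0313 -0.0259 -0.0319] heading now 84.1 gap 85.2 F [-2.6 -0.5 -0.9] t 29.75
[ 0.1   1.11 -0.06] [-0.11  0.25 -1.03 -0.38  0.   -0.01]
```

```bash
python3 -m pendant '[{"fingers":85,"delta_pos":[7,0,-5.5],"angular":[0,0.05,0]},{"fingers":85,"delta_pos":[7,0,-4.5],"angular":[0,0.08,0]},{"fingers":85,"delta_pos":[0,0,0],"angular":[0,0.05,0]},{"fingers":85,"delta_pos":[0,0,0],"angular":[0,0,0]},{"fingers":85,"delta_pos":[0,0,0],"angular":[0,0,0]}]'
python3 - <<'E'
from go import *
from m import *
togo(655.5,4.1,4.5,86.65,-40)
p,r,s=pose(); print(np.round(s["ft_torque"],2),np.round(s["joint_pos"],2))
T,pt=grab("top","pics/t11.png"); S,ps=grab("scene","pics/s11.png"); W,_=grab("wrist","pics/w11.png")
a=cv2.resize(T[110:230,225:365],None,fx=2.8,fy=2.8,interpolation=cv2.INTER_CUBIC)
x,y=map(int,proj(ps,[.60,.01,.05])); b=cv2.resize(S[y-60:y+60,x-70:x+70],None,fx=2.8,fy=2.8,interpolation=cv2.INTER_CUBIC)
cv2.imwrite("pics/c11.png",np.hstack([a,b]))
E
```

```text
clock: 30.25
tcp_pos: [0.5644, 0.0175, 0.0153]
orientation: [0.245, 0.049, 0.968, -0.015]
wrist_force: [-0.2, 0.2, 0.2]
finger_gap: 0.085
[564.4  17.5  15.3] togo [-75.8  -4.   53.2] rot [-0.0283 -0.2027 -0.0346] heading now 84.1 gap 85.0 F [-0.2  0.2  0.2] t 30.25
[ 0.03  0.43 -0.02] [-0.11  0.21 -0.87 -0.01  0.   -0.01]
```

View pics/c11.png

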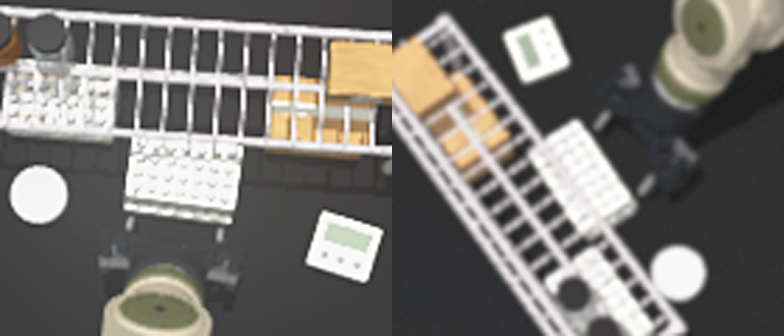

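Last picture: the stack is intact and square, its front half under the deck, well between the stored stack (right edge at crop x≈116) and the carton (left edge at x≈268). The tool rose because joint 3 hit its range at the larger lean. I'm lowering it at less lean and will push on.

```bash
python3 -m pendant '[{"fingers":85,"delta_pos":[4.4,0,-2.4],"angular":[0,0,0]},{"fingers":85,"delta_pos":[3,0,5],"angular":[0,0,0]},{"fingers":85,"delta_pos":[2,0,4.2],"angular":[0,0,0]},{"fingers":85,"delta_pos":[0,0,0],"angular":[0,0,0]},{"fingers":85,"delta_pos":[0,0,0],"angular":[0,0,0]}]'
python3 - <<'E'
from go import *
togo(655.5,4.1,4.5,86.65,-30)
p,r,s=pose(); print(np.round(s["joint_pos"],2))
pt=env.camera_params("top")
f=lambda x,y,z: np.round(onz(pt,225+x/2.8,110+y/2.8,z)[:2]*1000,1)
for z in(0,.026): print(z,"near",f(125,210,z),f(238,222,z))
print("upper near z69",f(127,196,.069),f(240,208,.069))
for z in(0,.072):print("stored",f(116,120,z),"carton",f(268,140,z))
E
```

```text
clock: 30.9
tcp_pos: [0.5573, 0.0183, 0.0032]
orientation: [0.242, 0.049, 0.969, -0.014]
wrist_force: [-0.5, 0.8, -0.2]
finger_gap: 0.085
[557.3  18.3   3.2] togo [-88.   -4.   45.6] rot [-0.025  -0.0332 -0.0368] heading now 84.11 gap 85.0 F [-0.5  0.8 -0.2] t 30.9
[-0.11  0.23 -0.9  -0.05  0.   -0.01]
0 near [581.2  72.1] [571.4 -49. ]
0.026 near [577.9  70.9] [568.3 -47.7]
upper near z69 [586.7  67.4] [577.4 -47.2]
stored [678.6  84.7] carton [660.9 -79.3]
stored [663.9  80.8] carton [647.2 -73.9]
```

```bash
python3 -m pendant '[{"fingers":85,"delta_pos":[-5,-4,0.6],"angular":[0,0,0]},{"fingers":85,"delta_pos":[-3.6,0,1.9],"angular":[0,0,0]},{"fingers":85,"delta_pos":[-3.6,0,1.9],"angular":[0,0,0]},{"fingers":85,"delta_pos":[-3.6,0,1.9],"angular":[0,0,0]},{"fingers":85,"delta_pos":[-3.6,0,1.9],"angular":[-0.003,0,-0.0056]},{"fingers":85,"delta_pos":[-3.6,0,1.9],"angular":[-0.003,0,-0.0056]},{"fingers":85,"delta_pos":[-3.6,0,1.9],"angular":[-0.003,0,-0.0056]},{"fingers":85,"delta_pos":[-3.6,0,1.9],"angular":[-0.003,0,-0.0056]},{"fingers":85,"delta_pos":[-3.6,0,1.9],"angular":[-0.003,0,-0.0056]},{"fingers":85,"delta_pos":[-3.6,0,1.9],"angular":[-0.003,0,-0.0056]},{"fingers":85,"delta_pos":[-3.6,0,1.9],"angular":[-0.003,0,-0.0056]}]'
python3 - <<'E'
from go import *
togo(655.5,4.1,4.5,86.65,-38)
p,r,s=pose(); print(np.round(s["joint_pos"],2),np.round(s["ft_torque"],2))
T,pt=grab("top","pics/t12.png")
E
```

```text
clock: 32.0
tcp_pos: [0.6006, 0.0103, 0.0048]
orientation: [0.241, 0.028, 0.97, -0.009]
wrist_force: [-7.0, -0.2, 4.3]
finger_gap: 0.0852
[600.6  10.3   4.8] togo [-48.6  -3.   26.1] rot [-0.0032 -0.1757  0.0024] heading now 86.67 gap 85.2 F [-7.  -0.2  4.3] t 32.0
[-0.13  0.29 -0.8  -0.    0.03 -0.07] [-0.06  1.07 -0.04]
```

```bash
python3 -m pendant '[{"fingers":85,"delta_pos":[-3.5,-0.3,1.9],"angular":[0,-0.016,0]},{"fingers":85,"delta_pos":[-3.5,-0.3,1.95],"angular":[0,-0.016,0]},{"fingers":85,"delta_pos":[-3.45,-0.3,2.0],"angular":[0,-0.016,0]},{"fingers":85,"delta_pos":[-3.4,-0.3,2.05],"angular":[0,-0.016,0]},{"fingers":85,"delta_pos":[-3.4,-0.3,2.1],"angular":[0,-0.016,0]}]'
python3 - <<'E'
from go import *
togo(655.5,4.1,4.5,86.65,-38)
p,r,s=pose(); print(np.round(s["joint_pos"],2),np.round(s["ft_torque"],2))
E
```

```text
clock: 32.55
tcp_pos: [0.6221, 0.0075, 0.0054]
orientation: [0.282, 0.027, 0.959, -0.01]
wrist_force: [-2.0, 0.3, -1.9]
finger_gap: 0.0853
[622.1   7.5   5.4] togo [-27.7  -1.5  18.9] rot [-0.0031 -0.0915  0.0024] heading now 86.66 gap 85.3 F [-2.   0.3 -1.9] t 32.55
[-0.14  0.31 -0.84 -0.15  0.04 -0.07] [ 0.06  1.03 -0.03]
```

```bash
python3 -m pendant '[{"fingers":85,"delta_pos":[-3.35,-0.3,2.2],"angular":[0,-0.016,0]},{"fingers":85,"delta_pos":[-3.3,-0.3,2.3],"angular":[0,-0.016,0]},{"fingers":85,"delta_pos":[-3.25,-0.3,2.35],"angular":[0,-0.016,0]},{"fingers":85,"delta_pos":[-3.25,-0.3,2.4],"angular":[0,-0.016,0]},{"fingers":85,"delta_pos":[-2.4,-0.3,1.8],"angular":[0,-0.016,0]}]'
python3 - <<'E'
from go import *
togo(655.5,4.1,4.5,86.65,-38)
p,r,s=pose(); print(np.round(s["joint_pos"],2),np.round(s["ft_torque"],2))
E
```

```text
clock: 33.05
tcp_pos: [0.6416, 0.0048, 0.0055]
orientation: [0.32, 0.027, 0.947, -0.011]
wrist_force: [-3.4, -0.1, -1.0]
finger_gap: 0.0851
[641.6   4.8   5.5] togo [-10.4   0.1   9.3] rot [-0.003  -0.0106  0.0025] heading now 86.66 gap 85.1 F [-3.4 -0.1 -1. ] t 33.05
[-0.14  0.34 -0.88 -0.3   0.05 -0.07] [0.1  1.08 0.02]
```

```bash
for i in 1; do python3 -m pendant '[{"fingers":85,"delta_pos":[-2,0,1.5],"angular":[0,0,0]},{"fingers":85,"delta_pos":[-2,0,1.5],"angular":[0,0,0]},{"fingers":85,"delta_pos":[-1.6,0,1.2],"angular":[0,0,0]}]'; done
python3 -m pendant '[{"fingers":85,"delta_pos":[-1.2,0,0.9],"angular":[0,0,0]},{"fingers":85,"delta_pos":[-0.8,0,0.6],"angular":[0,0,0]}]'
python3 -m pendant '[{"fingers":85,"delta_pos":[-0.8,0,0.6],"angular":[0,0,0]},{"fingers":85,"delta_pos":[-0.8,0,0.6],"angular":[0,0,0]}]'
```

```text
clock: 33.35
tcp_pos: [0.6486, 0.0044, 0.0057]
orientation: [0.32, 0.027, 0.947, -0.011]
wrist_force: [-2.0, 0.1, -0.8]
finger_gap: 0.0849
clock: 33.55
tcp_pos: [0.651, 0.0042, 0.0057]
orientation: [0.32, 0.027, 0.947, -0.011]
wrist_force: [-2.9, 0.3, -1.3]
finger_gap: 0.0852
clock: 33.75
tcp_pos: [0.6526, 0.0042, 0.0055]
orientation: [0.32, 0.027, 0.947, -0.011]
wrist_force: [-1.4, -0.4, -1.2]
finger_gap: 0.0849
```

```bash
python3 -m pendant '[{"fingers":85,"delta_pos":[-0.8,0,0.6],"angular":[0,0,0]},{"fingers":85,"delta_pos":[-0.8,0,0.6],"angular":[0,0,0]}]'
python3 -m pendant '[{"fingers":85,"delta_pos":[-0.8,0,0.6],"angular":[0,0,0]},{"fingers":85,"delta_pos":[0,0,0],"angular":[0,0,0]}]'
python3 -m pendant '[{"fingers":85,"delta_pos":[-0.8,0,0.6],"angular":[0,0,0]},{"fingers":85,"delta_pos":[0,0,0],"angular":[0,0,0]}]'
python3 -c "
from go import *
togo(655.5,4.1,4.5,86.65,-38);print(np.round(pose()[2]['ft_torque'],2))"
```

```text
clock: 33.95
tcp_pos: [0.6546, 0.0041, 0.0055]
orientation: [0.32, 0.027, 0.947, -0.011]
wrist_force: [-2.6, -0.3, -1.3]
finger_gap: 0.0852
clock: 34.15
tcp_pos: [0.6548, 0.004, 0.0049]
orientation: [0.319, 0.027, 0.947, -0.011]
wrist_force: [-5.0, -0.6, -0.2]
finger_gap: 0.0848
clock: 34.35
tcp_pos: [0.655, 0.0041, 0.0048]
orientation: [0.318, 0.027, 0.947, -0.011]
wrist_force: [-9.9, -1.1, 4.8]
finger_gap: 0.0847
[655.    4.1   4.8] togo [-0.2  0.1  0.5] rot [-0.0033 -0.0147  0.0026] heading now 86.65 gap 84.7 F [-9.9 -1.1  4.8] t 34.35
[-0.06  1.53  0.03]
```

```bash
python3 -m pendant '[{"fingers":85,"delta_pos":[-0.4,0,0.3],"angular":[0,0,0]},{"fingers":85,"delta_pos":[0,0,0],"angular":[0,0,0]}]'
python3 -m pendant '[{"fingers":85,"delta_pos":[1.5,0,-1.2],"angular":[0,0,0]},{"fingers":85,"delta_pos":[4,0,-3],"angular":[0,0,0]},{"fingers":85,"delta_pos":[8,0,-6],"angular":[0,0,0]},{"fingers":85,"delta_pos":[12,0,-9],"angular":[0,0.03,0]},{"fingers":85,"delta_pos":[12,0,-9],"angular":[0,0.06,0]},{"fingers":85,"delta_pos":[14,0,-9],"angular":[0,0.1,0]},{"fingers":85,"delta_pos":[16,0,-10],"angular":[0,0.1,0]},{"fingers":85,"delta_pos":[16,0,-20],"angular":[0,0.1,0]},{"fingers":85,"delta_pos":[14,0,-30],"angular":[0,0.1,0]},{"fingers":85,"delta_pos":[10,0,-40],"angular":[0,0,0]},{"fingers":85,"delta_pos":[0,0,0],"angular":[0,0,0]},{"fingers":85,"delta_pos":[0,0,0],"angular":[0,0,0]}]'
python3 - <<'E'
from go import *
import pickle
env.read_camera("scene");env.read_camera("scene")
togo(560,0,150,86.65,-20)
p,r,s=pose(); print(np.round(s["joint_pos"],2))
W,pw=grab("wrist","pics/w13.png");pickle.dump(pw,open("w13.pkl","wb"));T,pt=grab("top","pics/t13.png");S,ps=grab("scene","pics/s13.png")
print("deck front in wrist px",proj(pw,[.634,.004,.13]))
g=T.max(2)
hsv=cv2.cvtColor(T,cv2.COLOR_BGR2HSV); wh=(hsv[...,2]>150)&(hsv[...,1]<60)
for r in range(128,162,2):
    w=np.where(wh[r,214:330])[0]+214
    print(r,[(int(q[0]),int(q[-1])) for q in np.split(w,np.where(np.diff(w)>1)[0]+1)] if len(w) else '')
E
```

```text
clock: 34.55
tcp_pos: [0.655, 0.004, 0.0048]
orientation: [0.318, 0.027, 0.948, -0.011]
wrist_force: [-12.3, -0.2, 6.0]
finger_gap: 0.0851
clock: 35.75
tcp_pos: [0.5166, 0.0124, 0.0853]
orientation: [0.082, 0.029, 0.996, -0.004]
wrist_force: [-0.3, 0.3, -0.3]
finger_gap: 0.0847
[515.   12.6  83.3] togo [-55.7 -10.2 -58.4] rot [-0.0038 -0.1881  0.001 ] heading now 86.65 gap 85.2 F [-0.  -0.4 -0.9] t 35.85
[-0.14  0.18 -0.53  0.7   0.01 -0.08]
deck front in wrist px (np.float64(275.9345310700772), np.float64(492.2536547405638))
128 [(214, 215), (237, 237), (247, 247), (256, 257), (266, 266), (275, 276), (284, 285), (303, 304), (312, 313), (321, 322)]
130 [(214, 215), (238, 238), (256, 257), (266, 266), (275, 276), (284, 285), (293, 294), (303, 304), (312, 313), (321, 322)]
132 [(214, 219), (231, 245), (247, 248), (256, 257), (265, 266), (275, 299), (303, 303), (312, 313), (321, 322)]
134 [(214, 268), (270, 313), (321, 322)]
136 [(214, 215), (219, 219), (227, 229), (231, 239), (242, 244), (246, 246), (248, 313), (321, 322)]
138 [(214, 215), (218, 219), (227, 261), (264, 267), (269, 322)]
140 [(214, 214), (218, 219), (227, 230), (232, 266), (274, 329)]
142 [(214, 214), (218, 219), (226, 266), (274, 313), (321, 322), (328, 329)]
144 [(214, 214), (218, 219), (226, 265), (274, 313), (320, 321)]
146 [(214, 214), (218, 218), (226, 265), (274, 281), (283, 287), (289, 293), (295, 313), (320, 329)]
148 [(214, 214), (226, 265), (273, 307), (309, 309), (311, 312), (320, 329)]
150 [(214, 214), (217, 218), (225, 265), (273, 312), (320, 321), (326, 326), (328, 329)]
152 [(214, 218), (225, 239), (241, 265), (273, 312), (320, 321), (329, 329)]
154 [(214, 265), (273, 274), (278, 312), (320, 321), (329, 329)]
156 [(228, 283), (291, 293), (301, 311), (320, 320), (329, 329)]
158 [(243, 311), (320, 320), (329, 329)]
160 [(283, 329)]
```

```bash
python3 - <<'E'
from go import *
pt=env.camera_params("top")
y=np.radians(-3.35);X=np.array([np.cos(y),np.sin(y),0]);Y=np.array([-np.sin(y),np.cos(y),0])
b=np.array([.6878,.0012,0])
for z in(.069,.081):
    print(z,[tuple(np.round(proj(pt,b+sx*.033*X+sy*.056*Y+[0,0,z]),1)) for sx,sy in((1,1),(1,-1),(-1,-1),(-1,1))])
A=cv2.imread("pics/top0.png");B=cv2.imread("pics/t13.png")
d=(cv2.absdiff(A,B).max(2)>60).astype(np.uint8); d=cv2.morphologyEx(d,cv2.MORPH_OPEN,np.ones((2,2)))
n,l,st,c=cv2.connectedComponentsWithStats(d)
for i in range(1,n):
    if st[i,4]>6: print(st[i],np.round(c[i]))
A=cv2.imread("pics/s8.png");B=cv2.imread("pics/s13.png")
d=(cv2.absdiff(A,B).max(2)>60).astype(np.uint8); d=cv2.morphologyEx(d,cv2.MORPH_OPEN,np.ones((2,2)))
n,l,st,c=cv2.connectedComponentsWithStats(d); print("scene")
for i in range(1,n):
    if st[i,4]>10: print(st[i],np.round(c[i]))
ps=env.camera_params("scene")
print([tuple(np.round(proj(ps,b+sx*.033*X+sy*.056*Y+[0,0,z]),1)) for z in (0,.081) for sx,sy in((1,1),(1,-1),(-1,-1),(-1,1))])
E
```

```text
0.069 [(np.float64(276.0), np.float64(132.6)), (np.float64(315.1), np.float64(135.8)), (np.float64(313.2), np.float64(158.5)), (np.float64(274.0), np.float64(155.2))]
0.081 [(np.float64(275.9), np.float64(131.5)), (np.float64(315.3), np.float64(134.7)), (np.float64(313.5), np.float64(157.7)), (np.float64(273.9), np.float64(154.4))]
[277 132   8   4  32] [280. 134.]
[287 132   7   5  25] [290. 134.]
[296 133   7   4  26] [299. 135.]
[305 134   8   4  29] [309. 135.]
[275 140   9  17 130] [279. 148.]
[285 141   9  17 130] [289. 149.]
[294 141   9  17 133] [298. 149.]
[304 142  10  17 135] [308. 150.]
[381 193  24  40 433] [393. 213.]
[  151   194   166   226 15352] [258. 324.]
[178 196  31  43 938] [193. 217.]
[387 201   9  11  47] [391. 206.]
[386 221   2   4   8] [386. 222.]
[222 312  10  34  68] [226. 328.]
[308 327   2   5  10] [308. 329.]
[307 333   2   9  18] [308. 337.]
[306 343   2   8  16] [306. 346.]
[  0 344  16   8  60] [  8. 347.]
[299 352   8  11  54] [302. 356.]
[  0 354   6  10  42] [  2. 359.]
[  9 361  12  22  67] [ 16. 372.]
[  0 365   3   3   8] [  1. 366.]
[297 365
[... 478 characters left out ...]
118.]
[263 129   4   5  12] [264. 131.]
[284 133   9  17  94] [289. 141.]
[271 143   7   9  32] [274. 147.]
[265 148   5   5  19] [267. 150.]
[264 153  19  29 206] [275. 163.]
[280 165   7  14  45] [283. 171.]
[267 197   9   6  24] [271. 199.]
[269 202  36  41 861] [287. 222.]
[297 210   8   8  33] [300. 214.]
[232 230  29  35 314] [246. 246.]
[222 236  30  37 395] [236. 253.]
[(np.float64(241.5), np.float64(271.0)), (np.float64(222.4), np.float64(244.0)), (np.float64(238.9), np.float64(232.7)), (np.float64(258.2), np.float64(259.3)), (np.float64(239.5), np.float64(265.4)), (np.float64(219.4), np.float64(237.1)), (np.float64(236.8), np.float64(225.4)), (np.float64(257.0), np.float64(253.2))]
```

The stack matches the predicted home pose to within about 1–2 px (up to 4 mm, toward the left). The picture differences show no change at the tin, timer, stored stack or carton. The gripper is clear, so I'm handing in.

```bash
python3 -c "
from workcell import env
print(env.hand_in())"
```

```text
the job is handed in; nothing more can be done
None
```

I laid the smaller grey sheet on rack_low's caps and set the second white rack on it. I then pushed the stack along the bench with the leaned-back, open fingers until it stopped on the rear rail. I handed in at about 36 s of the 72 s allowed.

**Stacking:** before the push, the sheet lay at (512, 17) mm with heading 84.3°. The top rack lay at (512, 17) mm with heading 84.1°, so they matched. After the push, only the numeric checks below cover the alignment, because I had used all 12 picture views.

**Rail stop:** contact came within 1 mm of the predicted place. The push force rose steadily to about 12 N with no yaw moment, as expected with the stack flat against the rail.

**Final position:** the overhead picture puts the stack roughly mid-gap, with about 9 px (roughly 25 mm) free on each side. It sits 1–2 px (up to about 4 mm) left of the computed middle. One edge runs within the pixel resolution of the shelf's yaw, but the deck wires hid the other.

**Other things:** the pictures show no change at the tin, timer, stored stack or carton. Everything else that changed in the pictures I put down to the moved racks, the sheet and the arm.

**What went wrong:** midway through the push, joint 3 reached its range limit. The tool rose about 10 mm and moved further than commanded, about 66 mm instead of 45. A picture taken then showed the stack intact and square, so I lowered the tool with less lean and finished the push.

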